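# Spring check of an eye-test mirror mount

## Robot

A 6-joint arm with a two-finger parallel gripper is mounted at the origin on a cart in front of the work surface, level with it; the furniture and walls round the work are solid. World frame = base frame: x ahead of the robot, y to its left, z up, the work surface at z = 0. Lengths are in m, angles in rad, forces in N, time in s.
With the tool pointing down it reaches from about 0.35 to 0.725 m from the base axis. Payload 4.3 kg.
Tool frame: the origin (TCP) lies at the very end of the fingers, on their centre line; the grasp point (between the pads) lies 19 mm behind it; y points along the fingers, z is the direction in which the jaws open and shut, and the axes are right-handed (so a half turn about y gives the same grasp; the last joint's range is limited). The gripper opens to 85 mm and grips with 20 to 120 N. Pads are 22 mm wide; open, the fingers measure 114 mm over their backs; the gripper's body (76 mm by 85 mm) begins 54 mm behind the grasp point. The pads swing forward as they close: fully open they stand 13 mm farther back than shut.
Start: joints at [1.227, 0.377, 0.081, 1.274, 0, 1.46], TCP at [0.133, 0.559, 0.231] pointing down, gripper open.
Joint ranges: [-2.72, 2.72], [-0.84, 1.66], [-1.02, 1.22], [-1.77, 2.12], [-1.37, 1.28], [-3.14, 3.14]. Speed limits (rad/s): [2.57, 2.57, 3.14, 3.14, 3.14, 3.14].

## Interface

Orientations are given as a unit quaternion [w, x, y, z].
In Python, from bench import r, vision, close_job gives the robot as it stands.
- The arm moves only by the tool apply_moves, never from a script. Its argument "moves" is a list of rows, each a list of 4 numbers: the shift along the tool's x, y, z in m, then the turn about the tool's y in rad. In form: [[x, y, z, roll], ...]. A call has 1 to 8 rows; each row shifts and turns the commanded pose from where the row before left it, along the tool's axes as they then stand; what a row does not reach is not made up. A row lasts 1/12 s, in which the tool goes at most 41.7 mm and 7.16 degrees, less where a joint would pass 70% of its speed; a pose out of reach is approached as far as the arm can. A call is refused whole if a number of a shift passes 0.0417 or a number of a turn 0.125, either way. A call with a gripper value outside its range is refused whole. "hand" is the opening, from -1 (shut) to 1 (fully open), so that 0 is half open, set as the call begins (left out, the last holds). The fingers move at their own pace and stop on an object; the grip force is fixed at half the most. Time passes only in rows, so rows that do not move let the fingers close. It gives the time, the measured TCP pose, the force and the opening at its end, in the units of the state.
- r.read_state(): the state, without advancing time (a new reading comes with each control period).
- vision.snapshot(name): name is "scene" or "top" or "wrist"; returns (picture, depth): 400x640x3 uint8, red, green, blue; 400x640 float32, m along the optical axis (not along the pixel's ray), 0 where there is no reading.
- vision.calibration(name): a dict with "fx", "fy", "cx", "cy" (pixels), "position" and "orientation" of the camera in the world; the wrist camera has in their place "tool_from_camera" (4x4, takes a point from camera to tool coordinates, whose origin is the TCP and whose axes are the tool frame's). Camera axes: x right, y down, z forward; pixel columns grow to the right and rows downward; lengths in m; the calibration is good to about 2 mm. A picture is of the moment at which its call begins: read the wrist's pose just before it. calibration takes no time and is no camera call.
- close_job(): hands the job in, once; it reports no verdict.
Trained networks look in the newest picture that a camera, given by its name, has taken for a name from the list of things; names that differ only in an ending like _2 or _b are one class to them, and where a whole thing is asked for, a point or a joint stands for the part that bears it (a point fixed in the world has none). Each returns a list of dicts, best first, with "conf" (0 to 1); they miss things now and then, are a little off and sometimes report something else, mostly with a low value. They report only what shows in the picture. A call takes as long as a camera call.
- vision.boxes_of(query, camera): "uv" ([column, row] in pixels, amid what is visible of it).
The state is a dict: "t": time; "q": joint angles; "joint_vel": joint speeds; "joint_efforts": joint torques, N m; "ee_pos": TCP position; "orientation": TCP orientation; "force": force on the tool from outside, world axes, zero at the start; "ft_torque": the same for the moment, N m; "width": finger opening in m.
Only numpy, scipy, OpenCV 4.12 (cv2) and the standard library are available. Lean on these libraries where they do the work, as an engineer would, in place of code of your own. Each camera call takes 0.05 s, during which the arm holds its last target.

## Task

Check the springs of the mirror mount: with closed fingertips press the corner with the round pad straight down until its pointer stands level with the marker on its scale, keep it there for about a second, and let it spring fully back up; then do the same at the corner with the square pad. Press only, without gripping, lifting or shoving the mount, do not push a pointer clearly past its marker or touch the mirror, and leave the markers and everything else where they are.

Things in the scene. Friction and masses are not known exactly. Their poses are not given: they have to be found in the camera images.
- mount: Kinematic mirror mount lying on its back on a flat white board (22 mm thick, fixed on the table), loose, about 0.9 kg, on rubber feet. Grey base plate 110 (x, from -37 to 73) x 290 (y) x 14 mm high; origin on the board under the middle of the tilt plate, z up. White upright scale plates, 34 mm wide and reaching 60 mm above the board (as high as the pads), graduated every 4 mm,, stand at y = +105..139 and -105..-139 mm, x = 7..10 mm.
- plate_centre (a point): Centre of the tilt plate: aluminium, 105 mm square, 8 mm thick, lying diamond-wise with corners along the mount's x and y axes, top 53 mm above the board at rest. Its +x corner sits on a fixed pivot ball at (60, 0) mm, round pad at (0, 60), square pad at (0, -60), -x corner bare. Each pad stands on its own spring: about 3 N starts it, about 9 N at 17 mm pad travel; stop at 22 mm.
- round_pad (a point): Centre of the top of the round pad: black disc, 18 mm across, 7 mm proud of the tilt plate, at the mount's +y corner; 60 mm above the board at rest. Moves with the plate.
- square_pad (a point): Centre of the top of the square pad: black, 18 x 18 mm, 7 mm proud of the tilt plate, at the mount's -y corner; 60 mm above the board at rest. Moves with the plate.
- round_pointer (a point): Tip of the thin dark pointer that sticks out from the round-pad corner along the mount's +y, in front of its scale, 115 mm from the mount's centre and 49 mm above the board at rest. It goes down 1.46 times as far as the round pad.
- square_pointer (a point): Tip of the same pointer at the square-pad corner, along the mount's -y; same distances and ratio to the square pad. Pressing one pad at its centre leaves the other corner practically at rest.
- mark_round_tip (a point): Tip of the dark pointed marker on the round pad's scale; it points at the pointer's tip from outside, 118 mm from the mount's centre. A stiff slide, set 16 to 23 mm below the pointer's rest height; its z axis is the mount's z.
- mark_square_tip (a point): Tip of the same marker on the square pad's scale (set on its own, also 16 to 23 mm below the pointer's rest height).
- tilt_round (a joint): Tilt of the plate by the round-pad corner, rad: 0 at rest (fully up), grows as the pad is pressed; pad travel is 85 mm and pointer travel 124 mm per rad; stop at 0.26.
- tilt_square (a joint): The same for the square-pad corner. (Both joint values can be read while the fingers press on the mount, even if the poses of its points are not given then.)
- mirror: Round mirror, 56 mm across, in the middle of the tilt plate, its face 2 mm proud of the plate and so 5 mm below the pad tops; not to be touched. Origin at the centre of its underside.
- syringe: Bystander: empty syringe lying flat, 23 x 85 (y) x 14 mm, origin under its centre.
- tape: Bystander: small black roll of tape lying flat, 58 mm across, 19 mm high, origin under its centre.
- forceps: Bystander: steel forceps lying flat, 16 x 130 (y) x 8 mm, origin under the centre.
- swabs: Bystander: round tub of cotton buds, 77 mm across, 80 mm high, origin under its centre.
- ballpoint: Bystander: pen lying flat, 11 x 145 (y) x 9 mm, origin under its centre.

How it is judged:
By the outcome, as a careful person would: the job done as asked, in the order asked, and still so for the second after the job is handed in, with the robot touching nothing.
It also fails if it takes over 43 s, if anything falls off the work surface, if the arm or the gripper's body presses on something with over 40 N, if the wrist force passes 120 N, or if a joint passes its speed limit or range.

## Working session

There is one attempt and no reset: what is moved stays moved. The work goes in short steps, Python scripts to look and compute and a tool call to move; the robot and the scene stay as the last step left them, time stands still between calls to the robot, and variables do not carry over. Pictures are saved under pics/ and viewed, and the job is handed in when it is done.

Besides the shell and the picture viewer there is one more tool, called after "Request:" as name([rows], argument=value, ...), one row to a line, values as JSON. apply_moves: Moves the arm, as the interface text tells. Its arguments: {"type":"object","properties":{"moves":{"type":"array"},"hand":{"type":"number"}},"required":["moves"]}

```bash
mkdir -p pics; ls; cat > h.py <<'E'
import numpy as np, cv2
from scipy.spatial.transform import Rotation as R
from bench import r, vision, close_job
def rot(q): return R.from_quat([q[1],q[2],q[3],q[0]]).as_matrix()
def cam(name, st=None):
    c=vision.calibration(name)
    if name=="wrist":
        T=np.array(c["tool_from_camera"]); M=np.eye(4); M[:3,:3]=rot(st["orientation"]); M[:3,3]=st["ee_pos"]
        W=M@T
    else:
        W=np.eye(4); W[:3,:3]=rot(c["orientation"]); W[:3,3]=c["position"]
    return c,W
def px2w(c,W,u,v,d):
    return (W@np.array([(u-c["cx"])/c["fx"]*d,(v-c["cy"])/c["fy"]*d,d,1]))[:3]
def px2plane(c,W,u,v,z):
    ray=W[:3,:3]@np.array([(u-c["cx"])/c["fx"],(v-c["cy"])/c["fy"],1]); o=W[:3,3]
    return o+ray*(z-o[2])/ray[2]
def w2px(c,W,p):
    q=np.linalg.inv(W)@np.append(p,1); return np.array([c["fx"]*q[0]/q[2]+c["cx"],c["fy"]*q[1]/q[2]+c["cy"]])
def save(n,im): cv2.imwrite("pics/"+n,cv2.cvtColor(im,cv2.COLOR_RGB2BGR))
E
python3 - <<'E'
from h import *
st=r.read_state(); print(st)
for n in ["scene","top","wrist"]:
    im,d=vision.snapshot(n); save(n+"0.png",im); np.save(n+"0.npy",d); np.save(n+"0i.npy",im)
    print(n,vision.calibration(n))
    if n=="top":
        for q in ["round_pad","square_pad","round_pointer","square_pointer","mark_round_tip","mark_square_tip","plate_centre","mirror","mount"]:
            c,W=cam(n)
            for b in vision.boxes_of(q,n)[:2]:
                u,v=b["uv"]; dd=d[int(v),int(u)]; print(q,b,dd,px2w(c,W,u,v,dd))
E
```

```text
pics
{'t': 0.0, 'q': array([1.22672749e+00, 3.78083912e-01, 7.96343275e-02, 1.27441308e+00,
       1.81849659e-05, 1.46049068e+00]), 'joint_vel': array([ 1.61336338e-03,  8.20877006e-04, -1.37547412e-03,  1.61631635e-06,
       -3.01690789e-04, -5.85524795e-04]), 'joint_efforts': array([ 1.40861299e-03, -4.63603663e+01,  2.69874877e+01,  2.08237628e-02,
        1.01005276e-05,  1.06417897e-05]), 'ee_pos': array([0.1329613 , 0.55873934, 0.23035225]), 'orientation': array([-0.70157156,  0.70299224, -0.08263049,  0.08228886]), 'force': array([0.34194139, 0.52892407, 0.54433817]), 'ft_torque': array([-0.00546608, -0.00753069,  0.06123678]), 'width': 0.08507962169458455}
scene {'fx': 489.21379884235466, 'fy': 489.21379884235466, 'cx': 319.65474336939434, 'cy': 203.14357511457249, 'position': array([-0.05799537, -0.23968253,  0.57253607]), 'orientation': array([-0.4509813 ,  0.81500464, -0.31922059,  0.17458956])}
top {'fx': 447.4524941001324, 'fy': 447.4524941001324, 'cx': 319.09708219914904, 'cy': 196.87849915293657, 'position': array([0.39234964, 0.31315799, 0.96970215]), 'orientation':
[... 760 characters left out ...]
f': 0.6} 0.8957573 [0.46167233 0.24461822 0.07716999]
mount {'uv': [344.5, 192.9], 'conf': 0.91} 0.89765775 [0.47210647 0.25502701 0.07599642]
mount {'uv': [346.3, 195.3], 'conf': 0.66} 0.8968772 [0.46735213 0.25132304 0.07643685]
wrist {'fx': 316.9959868535488, 'fy': 316.9959868535488, 'cx': 314.65004506606243, 'cy': 202.4309701583855, 'tool_from_camera': array([[-2.97415066e-04,  9.50674623e-01,  3.10189736e-01,
        -7.93739369e-02],
       [-9.75828557e-05, -3.10189775e-01,  9.50674652e-01,
        -1.42317315e-01],
       [ 9.99999951e-01,  2.52475764e-04,  1.85024657e-04,
        -4.18490579e-04],
       [ 0.00000000e+00,  0.00000000e+00,  0.00000000e+00,
         1.00000000e+00]])}
```

View pics/top0.png

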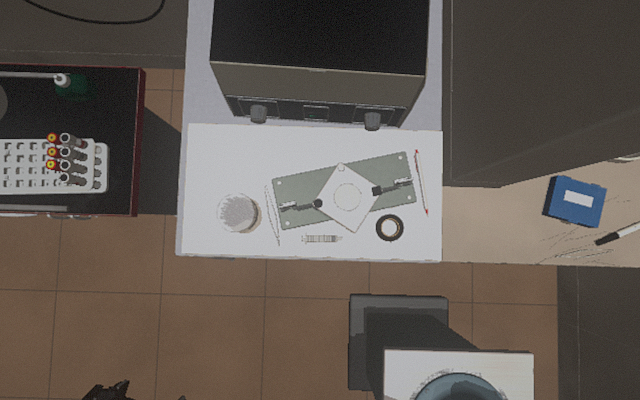

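View pics/scene0.png

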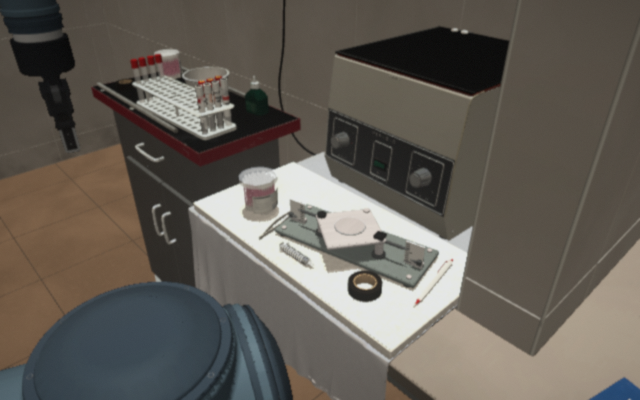

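View pics/wrist0.png

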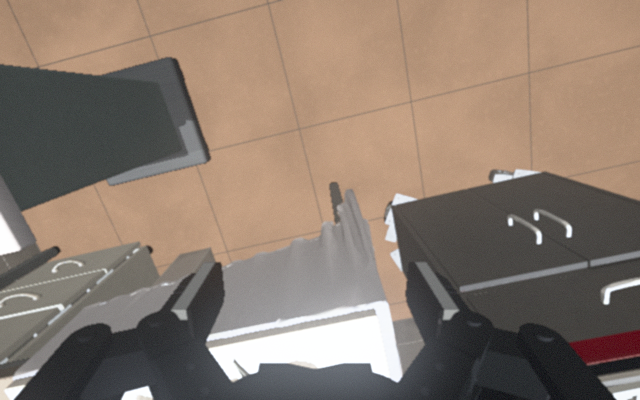

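```bash
python3 - <<'E'
from h import *
im=np.load("top0i.npy"); save("topc.png",cv2.resize(im[140:250,260:440],None,fx=4.4,fy=4.4,interpolation=cv2.INTER_CUBIC))
im=np.load("scene0i.npy"); save("scenec.png",cv2.resize(im[180:310,250:450],None,fx=4,fy=4,interpolation=cv2.INTER_CUBIC))
E
```

```text
(no output)
```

View pics/topc.png

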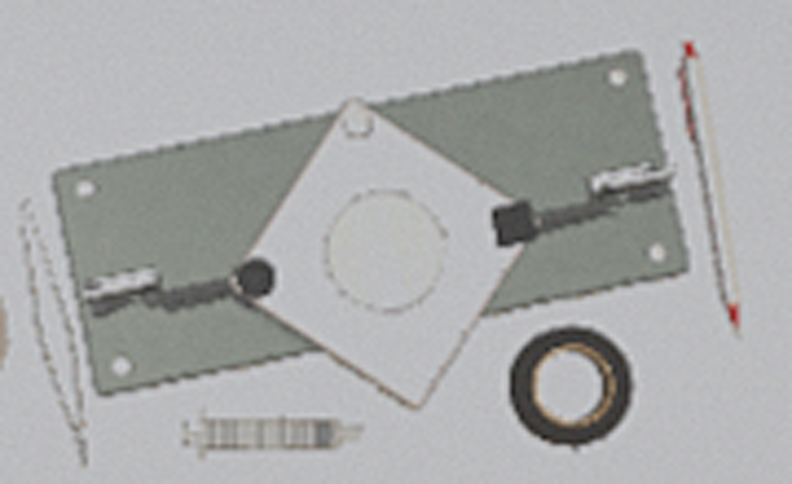

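View pics/scenec.png

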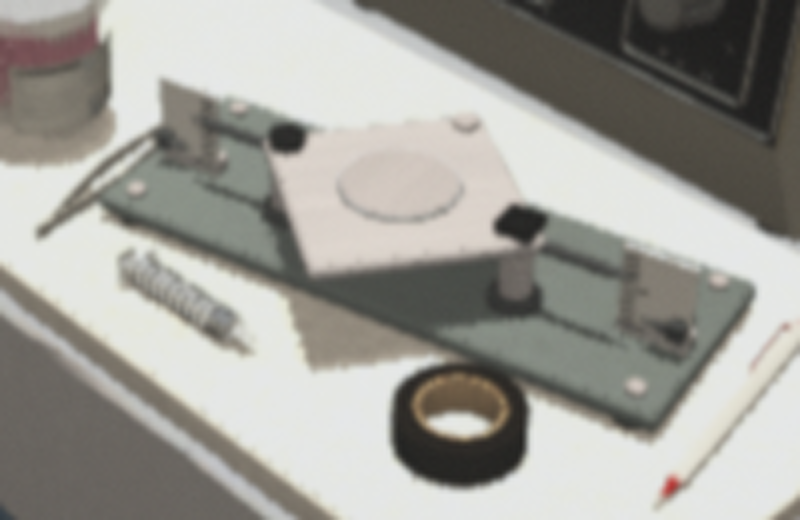

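```bash
python3 - <<'E'
from h import *
im=np.load("top0i.npy"); d=np.load("top0.npy"); c,W=cam("top")
def f(x,y): return x/4.4+260-.4,y/4.4+140-.4
P={}
for n,(x,y),z in [("round",(256,278),.082),("sq",(514,222),.082),("mir",(385,250),.077),("cornL",(355,98),.075),("corn-x",(417,408),.075)]:
    u,v=f(x,y); P[n]=px2plane(c,W,u,v,z); print(n,(u,v),P[n],px2w(c,W,u,v,d[int(round(v)),int(round(u))]))
# base rect
g=im.astype(int); m=((g[:,:,1]-g[:,:,0]>4)&(g[:,:,1]>80)&(g[:,:,1]<190)).astype(np.uint8)
m[:140]=0;m[245:]=0;m[:,:265]=0;m[:,430:]=0
n,l,s,_=cv2.connectedComponentsWithStats(m); print(s[np.argsort(-s[:,4])[:4]])
pts=np.argwhere(m>0)[:,::-1].astype(np.float32); 
rc=cv2.minAreaRect(pts); print(rc); b=cv2.boxPoints(rc)
B=np.array([px2plane(c,W,u,v,.036) for u,v in b]); print(B, np.linalg.norm(np.diff(B,axis=0),axis=1))
a=P["sq"]-P["round"]; print(np.linalg.norm(a), np.degrees(np.arctan2(a[1],a[0]))+90, (P["sq"]+P["round"])/2)
for u,v in [(300,240),(260,180)]: print(px2w(c,W,u,v,d[v,u]))
E
```

```text
round (317.7818181818182, 202.78181818181818) [0.45020856 0.30803561 0.082     ] [0.45019552 0.30803676 0.08220004]
sq (376.41818181818184, 190.05454545454543) [0.47924566 0.19186914 0.082     ] [0.47930784 0.19178235 0.08136483]
mir (347.1, 196.4181818181818) [0.46510827 0.24970242 0.077     ] [0.46524345 0.24958452 0.07534139]
cornL (340.2818181818182, 161.87272727272727) [0.53479493 0.26509601 0.075     ] [0.53491946 0.26505399 0.07421781]
corn-x (354.3727272727273, 232.3272727272727) [0.39387598 0.2332337  0.075     ] [0.39396694 0.22847077 0.02168192]
[[     0      0    640    400 253892]
 [   273    170     54     36    679]
 [   345    154     66     34    623]
 [   280    208     50     17    306]]
((347.1656494140625, 190.3819580078125), (100.24652099609375, 164.28598022460938), 89.52254486083984)
[[0.58049566 0.42394404 0.036     ]
 [0.59466947 0.07640307 0.036     ]
 [0.38311872 0.07234598 0.036     ]
 [0.37006531 0.41387387 0.036     ]] [0.34782987 0.21158965 0.34177725]
0.11974055579609502 14.034150466473008 [0.46472711 0.24995237 0.082     ]
[0.37437569 0.34280084 0.02091361]
[0.49893872 0.43212102 0.02150977]
```

```bash
cat >> h.py <<'E'
C=np.array([.4649,.2499,.022]); PSI=np.radians(14.03)
RM=np.array([[np.cos(PSI),-np.sin(PSI),0],[np.sin(PSI),np.cos(PSI),0],[0,0,1]])
def m2w(p): return C+RM@np.array(p,float)
def w2m(p): return RM.T@(np.array(p)-C)
def need(target_m, st=None):
    st=st or r.read_state(); T=rot(st["orientation"])
    x=T[:,0]; a=np.arctan2(x[1],x[0]); tx=PSI
    dr=(tx-a+np.pi)%(2*np.pi)-np.pi
    # turn about tool y (down): positive turn = negative world yaw
    print("t",st["t"],"ee mount mm",1000*w2m(st["ee_pos"]),"tooly",T[:,1],"roll needed(tool y)",-dr,"F",st["force"])
    Td=np.column_stack([RM[:,0],[0,0,-1],RM[:,1]])
    print("shift in ALIGNED tool axes (x,y,z) mm",1000*Td.T@(m2w(target_m)-st["ee_pos"]))
    print("shift in current tool axes mm",1000*T.T@(m2w(target_m)-st["ee_pos"]), "q6",st["q"][5])
E
python3 - <<'E'
from h import *
need([-.1,.11,.04])
c,W=cam("top")
for q in ["swabs"]:
    pass
E
```

```text
t 0.6 ee mount mm [-246.77640953  380.65393431  209.33826002] tooly [-4.24863615e-06  7.77688447e-05 -9.99999997e-01] roll needed(tool y) -0.4786537242642668 F [-0.43515006 -0.55548393  0.1636775 ]
shift in ALIGNED tool axes (x,y,z) mm [ 146.77640953  169.33826002 -270.65393431]
shift in current tool axes mm [ 254.94384977  169.31972244 -172.64639561] q6 1.460480145517353
```

Request:
apply_moves([
  [0,0,0,-0.12],
  [0,0,0,-0.12],
  [0,0,0,-0.12],
  [0,0,0,-0.119],
  [0.02,0,-0.036,0],
  [0.02,0,-0.036,0],
  [0.02,0,-0.036,0],
  [0.02,0,-0.036,0],
], hand=-1)

```text
t: 1.27
ee_pos: [0.2465, 0.4379, 0.2314]
orientation: [0.702, -0.702, -0.087, 0.087]
force: [1.3, 0.4, -0.8]
width: -0.0
```

Request:
apply_moves([
  [0.02,0.02,-0.036,0],
  [0.02,0.02,-0.035,0],
  [0.02,0.03,-0.036,0],
  [0.007,0.03,-0.02,0],
  [0,0.03,0,0],
  [0,0.02,0,0],
  [0,0.01,0,0],
  [0,0,0,0],
])

```text
t: 1.93
ee_pos: [0.3302, 0.3408, 0.0776]
orientation: [-0.701, 0.703, 0.085, -0.088]
force: [-0.5, -0.6, 0.1]
width: -0.0
```

```bash
python3 - <<'E'
from h import *
need([-.1,.11,.04])
st=r.read_state(); im,d=vision.snapshot("wrist"); save("w1.png",im); np.savez("w1.npz",im=im,d=d,p=st["ee_pos"],o=st["orientation"])
E
```

```text
t 1.9333 ee mount mm [-108.6604254   120.80210251   55.59697402] tooly [-0.00399325 -0.00309803 -0.99998723] roll needed(tool y) -0.00037658350172886657 F [-0.49781449 -0.61634338  0.1426227 ]
shift in ALIGNED tool axes (x,y,z) mm [  8.6604254   15.59697402 -10.80210251]
shift in current tool axes mm [  8.73652711  15.5787283  -10.76709357] q6 0.4228096197821284
```

View pics/w1.png

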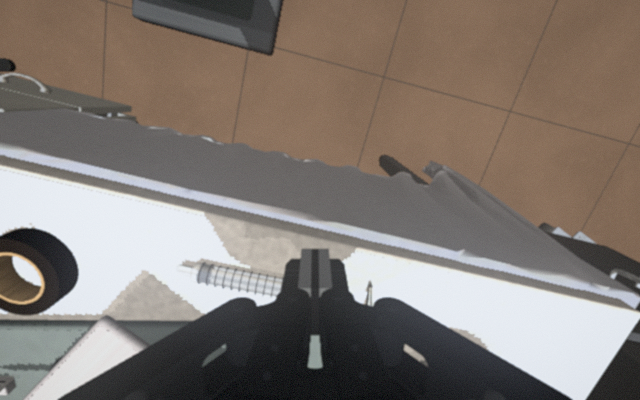

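Request:
apply_moves([
  [0,0,0,-0.12],
  [0,0,0,-0.12],
  [0,0,0,-0.12],
  [0,0,0,-0.12],
  [0,0,0,-0.12],
  [0,0,0,-0.12],
  [0,0,0,-0.12],
  [0,0,0,-0.12],
])

```text
t: 2.65
ee_pos: [0.3328, 0.3436, 0.0817]
orientation: [0.581, -0.581, -0.404, 0.402]
force: [-0.9, 0.3, 0.5]
width: 0.0
```

Request:
apply_moves([
  [0,0,0,-0.12],
  [0,0,0,-0.12],
  [0,0,0,-0.12],
  [0,0,0,-0.12],
  [0,0,0,-0.12],
  [0.02,0.015,0.01,0],
  [0.018,0.01,0,0],
  [0,0,0,0],
])

```text
t: 3.32
ee_pos: [0.3128, 0.3796, 0.0552]
orientation: [-0.438, 0.437, 0.556, -0.555]
force: [-0.1, 0.3, -0.2]
width: -0.0001
```

```bash
python3 - <<'E'
from h import *
need([-.118,.155,.03])
st=r.read_state(); im,d=vision.snapshot("wrist"); save("w2.png",im); np.savez("w2.npz",im=im,d=d,p=st["ee_pos"],o=st["orientation"])
c,W=cam("wrist",st); 
for p in [[0,.115,.049],[0,.118,.030],[0,.118,.06],[0,.06,.06],[7,.105,.06]]: print(p,w2px(c,W,m2w(p)))
E
```

```text
t 3.3167 ee mount mm [-116.06519635  162.71794468   33.19398494] tooly [ 4.22907930e-04  2.04503976e-03 -9.99997819e-01] roll needed(tool y) 1.5632022653073725 F [-0.10326614  0.25363258 -0.16643449]
shift in ALIGNED tool axes (x,y,z) mm [-1.93480365  3.19398494 -7.71794468]
shift in current tool axes mm [-7.73843254  3.17770352  1.87897236] q6 -1.0563405881358723
[0, 0.115, 0.049] [ 31.92986432 183.67928066]
[0, 0.118, 0.03] [ 67.90947736 179.54336924]
[0, 0.118, 0.06] [  9.73525834 198.64960341]
[0, 0.06, 0.06] [-45.1160965   28.36676153]
[7, 0.105, 0.06] [-15784.87675032    275.71641315]
```

View pics/w2.png

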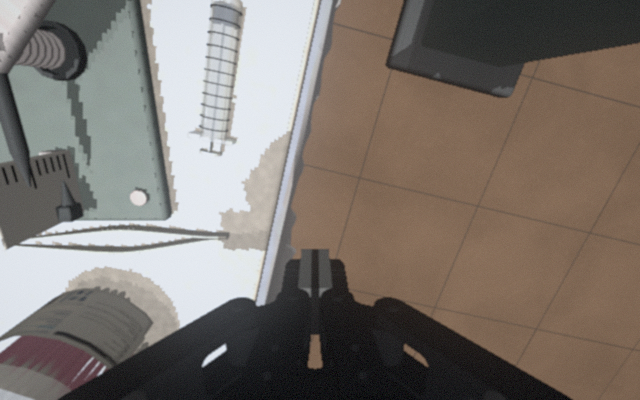

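```bash
python3 - <<'E'
from h import *
z=np.load("w2.npz"); im=z["im"]; save("w2c.png",cv2.resize(im[140:240,0:110],None,fx=6,fy=6,interpolation=cv2.INTER_CUBIC))
E
```

```text
(no output)
```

View pics/w2c.png

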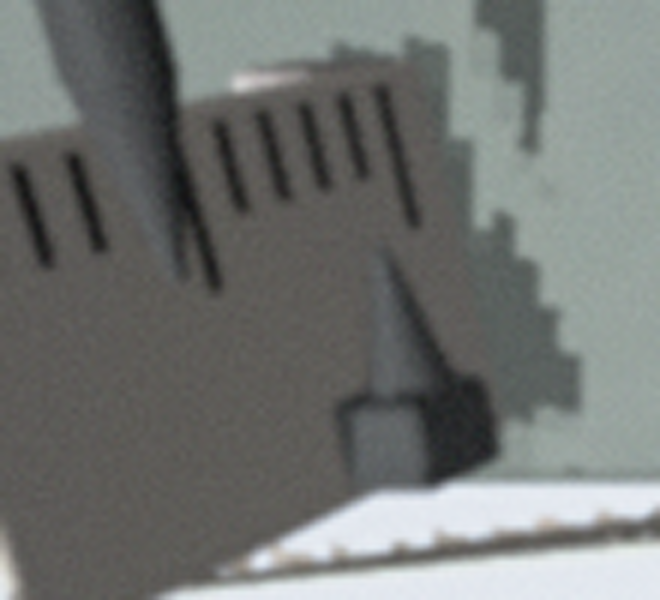

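Request:
apply_moves([
  [0,0.005,0,0.12],
  [0,0.005,0,0.12],
  [0,0,0,0.12],
  [0,0,0,0],
  [0,0,0,0],
])

```text
t: 3.78
ee_pos: [0.3142, 0.3773, 0.0462]
orientation: [-0.53, 0.53, 0.469, -0.468]
force: [0.1, 0.5, 0.4]
width: 0.0003
```

```bash
python3 - <<'E'
from h import *
st=r.read_state(); im,d=vision.snapshot("wrist"); save("w3.png",im); np.savez("w3.npz",im=im,d=d,p=st["ee_pos"],o=st["orientation"])
print(st["joint_vel"].round(4), w2m(st["ee_pos"]))
c,W=cam("wrist",st); 
for p in [[0,.115,.049],[0,.118,.030],[.007,.105,.06],[.007,.139,.06],[.007,.105,.014],[.007,.139,.014]]: print(p,w2px(c,W,m2w(p)))
u,v=w2px(c,W,m2w([0.007,.12,.04])).astype(int); u0=max(u-65,0);v0=v-50; print(u0,v0)
save("w3c.png",cv2.resize(im[v0:v0+100,u0:u0+130],None,fx=6,fy=6,interpolation=cv2.INTER_CUBIC))
E
```

```text
[ 0.0012  0.001  -0.0014 -0.0073  0.0017 -0.0033] [-0.11527109  0.16013666  0.02419231]
[0, 0.115, 0.049] [ 27.33348411 292.75441376]
[0, 0.118, 0.03] [ 64.58082173 275.1223467 ]
[0.007, 0.105, 0.06] [-27.72915247 294.08268814]
[0.007, 0.139, 0.06] [ 26.44366595 358.78853784]
[0.007, 0.105, 0.014] [ 61.68473574 243.11450746]
[0.007, 0.139, 0.014] [ 97.55101945 294.71486715]
0 244
```

View pics/w3c.png

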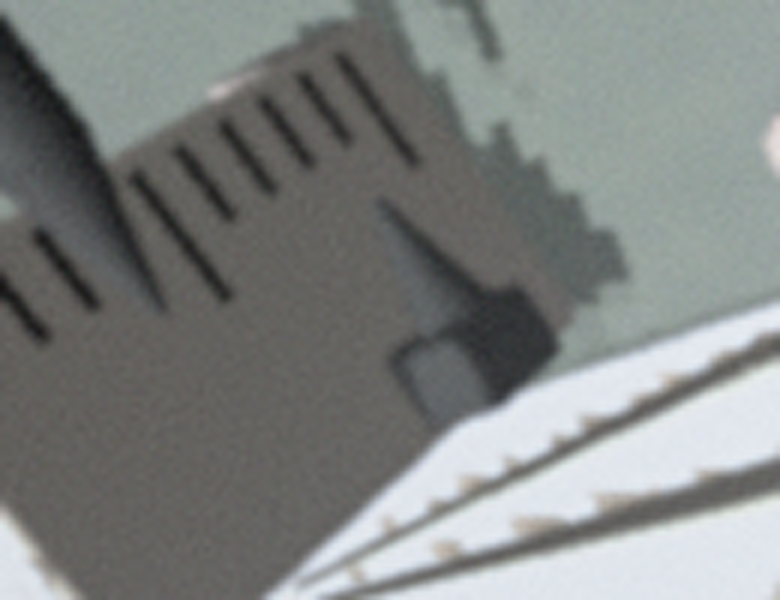

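```bash
cat > fit.py <<'E'
from h import *
from scipy.optimize import least_squares
def fit(views, s=1, x0z=.03):
    # views: (npz, pointer, marker, longA(upper), longB(lower))
    cams=[]
    for v in views:
        z=np.load(v[0]); cams.append(cam("wrist",{"orientation":z["o"],"ee_pos":z["p"]}))
    def model(x):
        t=x[:3]/1000; out=[]
        pts=[[0,s*.115,.049],[0,s*.118,x[3]/1000],[.007,s*x[5]/1000,x[4]/1000],[.007,s*x[5]/1000,x[4]/1000-.02]]
        for i,(c,W) in enumerate(cams):
            w=x[7+3*i:10+3*i]
            R2=W.copy(); R2[:3,:3]=W[:3,:3]@R.from_rotvec(w/1000).as_matrix()
            for p,m in zip(pts,views[i][1:]):
                if m is not None: out+=list((w2px(c,R2,m2w(p)+t)-np.array(m))/0.4)
            out+=list(w/4)
        out+=list(x[:3]/2); out.append(0*x[6])
        return np.array(out)
    x0=np.r_[0,0,0,x0z*1000,50,112,0,np.zeros(3*len(views))]
    sol=least_squares(model,x0); 
    J=sol.jac; cov=np.linalg.pinv(J.T@J)
    print("t",sol.x[:3].round(2),"marker z",sol.x[3].round(2),"+-",np.sqrt(cov[3,3]).round(2),"gradA z",sol.x[4].round(2),"y",sol.x[5].round(1),"cost",sol.cost, "w",sol.x[7:].round(1)); print((model(sol.x)*.4).round(1)[:8])
E
python3 - <<'E'
from fit import *
v2=("w2.npz",(29.9,185.9),(63.4,180.9),(35.4,187.9),(68.3,177.1))
v3=("w3.npz",(26.8,295.6),(62.9,276.9),(37.6,293.3),(68.4,271.1))
fit([v2,v3]);fit([v2]);fit([v3]); fit([v2[:3]+(None,None),v3[:3]+(None,None)])
E
```

```text
t [ 1.41  1.69 -0.84] marker z 30.63 +- 0.25 gradA z 39.01 y 118.7 cost 11.334058204625128 w [-2.4  2.   0.5 -2.5  1.9  1. ]
[-0.5 -0.4  1.   0.5 -0.2 -0.1 -0.2  0. ]
t [ 0.76  1.2  -0.08] marker z 31.39 +- 0.35 gradA z 39.16 y 118.8 cost 3.5416934336986285 w [-2.5  1.6  0.7]
[-0.2 -0.6  0.2  0.7 -0.1 -0.   0.1  0.1]
t [ 0.98  1.49 -0.54] marker z 30.17 +- 0.32 gradA z 38.96 y 118.6 cost 3.584946804199862 w [-1.9  2.5  1.3]
[-0.3 -0.5  0.4  0.5 -0.3 -0.   0.3  0. ]
t [ 0.85  1.33 -0.21] marker z 30.73 +- 0.28 gradA z 664.46 y 135.6 cost 9.817634906723224 w [-2.3  2.5  0.5 -2.1  0.9  0.6]
[-0.7 -0.4  0.8  0.5 -0.2  0.3  0.1  0. ]
```

Request:
apply_moves([
  [0,-0.03,0,0.12],
  [0,-0.03,0,0.12],
  [0,0,0,0.12],
  [0,0,0,0.12],
  [0,0,0,0.12],
  [0,0,0,0.12],
  [0,0,0,0.12],
  [0,0,0,0.12],
])

```text
t: 4.5
ee_pos: [0.3138, 0.3772, 0.1058]
orientation: [0.687, -0.687, -0.169, 0.168]
force: [0.3, -0.5, -0.0]
width: 0.0001
```

Request:
apply_moves([
  [0,0,0,0.12],
  [0,0,0,0.12],
  [0.02,0,-0.015,0],
  [0.036,0,-0.03,0],
  [0.036,0,-0.03,0],
  [0.02,0,-0.02,0],
  [0,0,0,0],
  [0,0,0,0],
])

```text
t: 5.17
ee_pos: [0.4373, 0.3159, 0.1055]
orientation: [0.702, -0.702, -0.086, 0.086]
force: [-0.2, 0.1, -0.1]
width: -0.0003
```

```bash
python3 - <<'E'
from h import *
need([0,.06,.07])
st=r.read_state(); im,d=vision.snapshot("wrist"); save("w4.png",im); np.savez("w4.npz",im=im,d=d,p=st["ee_pos"],o=st["orientation"])
c,W=cam("wrist",st); 
for p in [[0,.06,.06],[0,.115,.049],[0,.118,.0307],[0,0,.055]]: print(p,w2px(c,W,m2w(p)))
E
```

```text
t 5.1667 ee mount mm [-10.80916349  70.76749373  83.54966482] tooly [ 8.02056272e-04  7.33771916e-04 -9.99999409e-01] roll needed(tool y) -0.0009798425995435345 F [-0.17929204  0.09341741 -0.10576311]
shift in ALIGNED tool axes (x,y,z) mm [ 10.80916349  13.54966482 -10.76749373]
shift in current tool axes mm [ 10.80675696  13.55441904 -10.76392503] q6 0.2640464991470088
[0, 0.06, 0.06] [296.98266699 261.25507027]
[0, 0.115, 0.049] [386.7801533  252.51403838]
[0, 0.118, 0.0307] [385.34455008 239.98205801]
[0, 0, 0.055] [197.55521836 257.28497863]
```

View pics/w4.png

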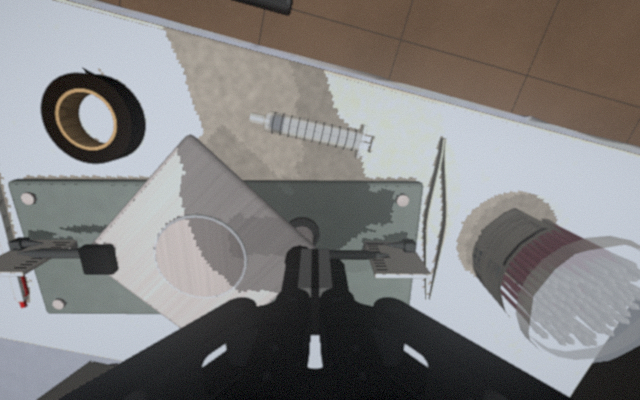

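Request:
apply_moves([
  [0.011,0,-0.01,0],
  [0,0.008,0,0],
  [0,0.008,0,0],
  [0,0,0,0],
  [0,0,0,0],
])

```text
t: 5.63
ee_pos: [0.4471, 0.3095, 0.0879]
orientation: [-0.701, 0.702, 0.086, -0.088]
force: [0.5, -0.1, -0.6]
width: 0.0001
```

```bash
python3 - <<'E'
from h import *
need([0,.061,.06])
st=r.read_state(); im,d=vision.snapshot("wrist"); np.savez("w5.npz",im=im,d=d,p=st["ee_pos"],o=st["orientation"])
c,W=cam("wrist",st); 
for p in [[0,.06,.06],[0,.115,.049],[0,.118,.0307]]: print(p,w2px(c,W,m2w(p)))
save("w5c.png",np.vstack([cv2.resize(im[200:300,250:450],None,fx=4,fy=4,interpolation=cv2.INTER_CUBIC)]))
E
```

```text
t 5.6333 ee mount mm [-2.79267831 62.14263526 65.91948339] tooly [-0.00252592 -0.00108438 -0.99999622] roll needed(tool y) 0.0014120528202097304 F [ 0.48894479 -0.10055113 -0.56522726]
shift in ALIGNED tool axes (x,y,z) mm [ 2.79267831  5.91948339 -1.14263526]
shift in current tool axes mm [ 2.80711769  5.91238562 -1.14400077] q6 0.24240787502187325
[0, 0.06, 0.06] [311.36802696 264.01620727]
[0, 0.115, 0.049] [410.10023168 254.48199984]
[0, 0.118, 0.0307] [406.45431072 240.6455546 ]
```

View pics/w5c.png

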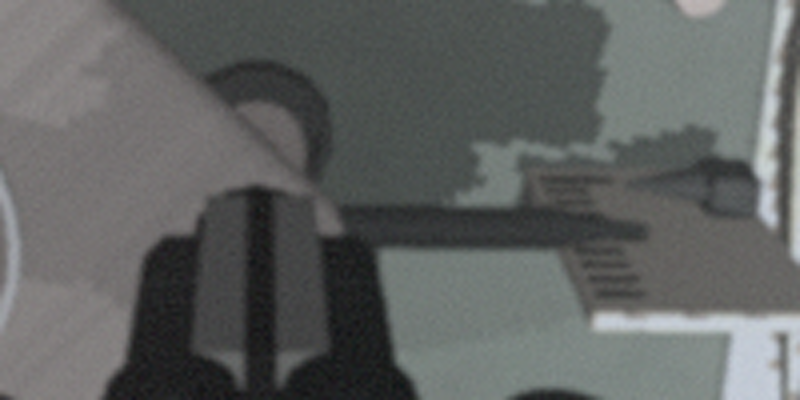

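```bash
python3 - <<'E'
from h import *
im=np.load("w5.npz")["im"]; save("w5d.png",cv2.resize(im[235:285,375:445],None,fx=11,fy=11,interpolation=cv2.INTER_LINEAR))
im=np.load("w3.npz")["im"]; save("w3d.png",cv2.resize(im[245:315,0:80],None,fx=8,fy=8,interpolation=cv2.INTER_LINEAR))
im=np.load("w2.npz")["im"]; save("w2d.png",cv2.resize(im[150:205,0:80],None,fx=10,fy=10,interpolation=cv2.INTER_LINEAR))
E
```

```text
(no output)
```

View pics/w5d.png

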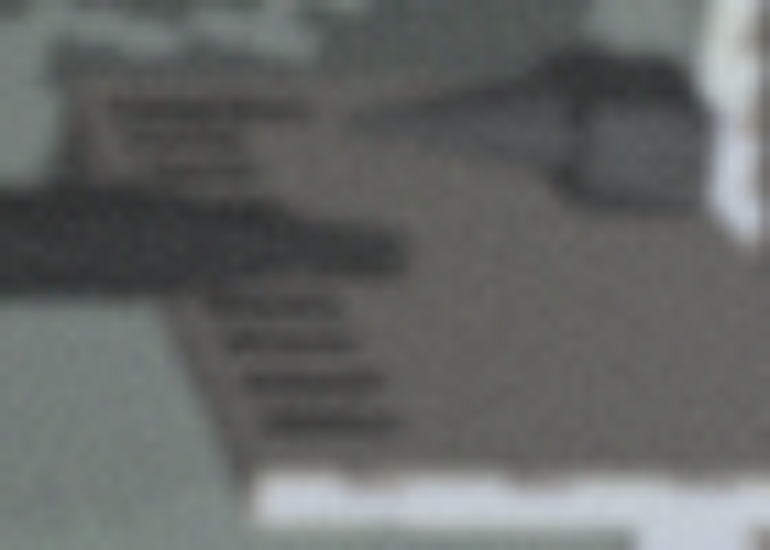

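View pics/w3d.png

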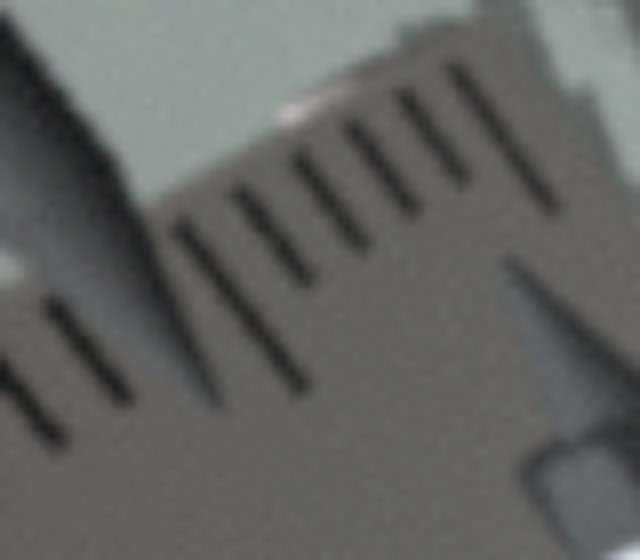

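View pics/w2d.png

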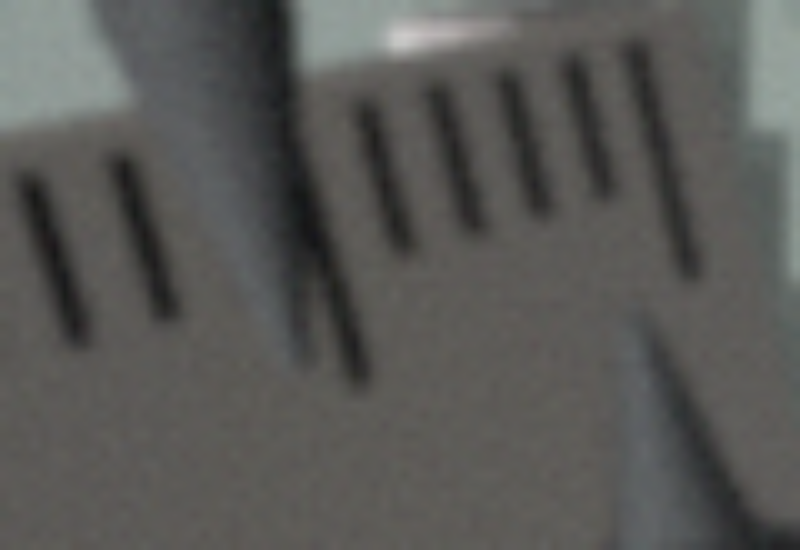

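```bash
cat > fit2.py <<'E'
from h import *
from scipy.optimize import least_squares
def fit(views, s, freex=True, sig=0.4, verbose=True):
    # views: (npz, {feature: px}); feature 'p','m', or ('g',k,long), k index: z=z0-4k
    cams=[]
    for v in views:
        z=np.load(v[0]); M=np.eye(4); M[:3,:3]=rot(z["o"]); M[:3,3]=z["p"]; cams.append(M)
    c=vision.calibration("wrist"); T=np.array(c["tool_from_camera"])
    nv=len(views)
    def split(x):
        return dict(t=x[:3],yaw=x[3],m=x[4:7],z0=x[7],ys=x[8],yl=x[9],cr=x[10:13],ct=x[13:16],vr=x[16:16+3*nv].reshape(nv,3))
    def model(x):
        P=split(x); out=[]
        Ry=R.from_rotvec([0,0,P["yaw"]/1000]).as_matrix()
        Tc=T.copy(); Tc[:3,:3]=T[:3,:3]@R.from_rotvec(P["cr"]/1000).as_matrix(); Tc[:3,3]+=P["ct"]/1000
        for i,v in enumerate(views):
            W=cams[i]@Tc; W[:3,:3]=W[:3,:3]@R.from_rotvec(P["vr"][i]/1000).as_matrix()
            for f,px in v[1].items():
                if f=='p': p=[0,s*115,49]
                elif f=='m': p=P["m"]*[1,s,1]
                elif f=='c': p=[7,s*105,60]
                else: p=[7,s*(P["yl"] if f[2] else P["ys"]),P["z0"]-4*f[1]]
                w=C+RM@Ry@(np.array(p)/1000)+P["t"]/1000
                out+=list((w2px(c,W,w)-np.array(px))/sig)
        npx=len(out)
        out+=list(P["t"]/3)+[P["yaw"]/10]+list(P["cr"]/6)+list(P["ct"]/1.5)+list((P["vr"]/1.5).ravel())
        out+=[P["m"][0]/(1.5 if freex else .01),(P["m"][1]-118)/1.0]
        return np.array(out),npx
    x0=np.zeros(16+3*nv); x0[4:10]=[0,118,30,55,114,118.7]
    s_=least_squares(lambda x:model(x)[0],x0); cov=np.linalg.pinv(s_.jac.T@s_.jac); P=split(s_.x)
    res,n=model(s_.x); print("marker",P["m"].round(2),"+-",np.sqrt(np.diag(cov))[4:7].round(2),"z0",P["z0"].round(2),"t",P["t"].round(1),"yaw",P["yaw"].round(1),"cr",P["cr"].round(1),"ct",P["ct"].round(1),"rms px",(res[:n].std()*sig).round(2))
    return P
E
cat > roundv.py <<'E'
g=lambda k,l=False:('g',k,l)
w5=("w5.npz",{'p':(411.4,257.5),'m':(405.9,245.4),'c':(396.8,277.7),g(0):(410.9,272.9),g(1):(409.1,269.1),g(2):(406.8,265.6),g(3):(405,262.1),g(9,True):(402.3,244.4)})
w3=("w3.npz",{'p':(26.5,295),'m':(63.1,276.9),g(9,True):(69,270.9),g(8):(57.4,267.4),g(7):(51.1,271.1),g(6):(44.9,275.4),g(5):(38.1,279.9),g(4,True):(37.4,293.1),g(2):(15.5,294.9),g(1):(7.1,300.2)})
w2=("w2.npz",{'p':(29.8,186.1),'m':(63.4,181.1),g(9,True):(69.1,177.3),g(8):(60.1,169.1),g(7):(53.8,170.8),g(6):(47.4,173),g(5):(39.9,174.6),g(4,True):(35.8,187.9),g(2):(16.8,181.4),g(1):(7.6,183.8)})
E
python3 - <<'E'
from fit2 import *; from roundv import *
for fx in (True,False):
    fit([w2,w3,w5],1,fx); fit([w2,w3],1,fx); fit([w5],1,fx)
E
```

```text
marker [  3.64 118.59  26.77] +- [0.51 0.23 0.6 ] z0 54.84 t [ 0.4  1.5 -0.1] yaw -4.7 cr [-1.1  2.3 -0.9] ct [-0.3 -0.  -0. ] rms px 0.22
marker [  2.79 118.31  27.73] +- [0.88 0.3  0.96] z0 54.88 t [ 0.8  1.4 -0.2] yaw -0.3 cr [-0.6  1.2  1.1] ct [-0.2 -0.   0.4] rms px 0.17
marker [  1.34 117.11  31.16] +- [1.09 0.73 2.32] z0 54.19 t [ 0.6  0.9 -0.6] yaw -7.2 cr [-0.4 -0.7 -2.5] ct [-0.2 -0.1 -0.2] rms px 0.22
marker [  0.   117.52  30.81] +- [0.01 0.16 0.21] z0 54.81 t [ 0.2  1.6 -0.5] yaw -7.9 cr [ 1.   5.2 -1.9] ct [-0.  -0.1 -0.6] rms px 0.47
marker [  0.   117.6   30.68] +- [0.01 0.19 0.22] z0 54.87 t [ 0.7  1.6 -0.2] yaw -0.7 cr [-0.6  1.3  1. ] ct [ 0.  -0.1  0.5] rms px 0.29
marker [  0.   116.32  33.87] +- [0.01 0.35 0.73] z0 54.16 t [ 0.7  1.  -0.7] yaw -7.0 cr [-0.3 -0.4 -2.3] ct [-0.2 -0.2 -0.2] rms px 0.23
```

Request:
apply_moves([
  [0,-0.006,0,0],
  [0.035,0,0,0],
  [0.035,0,0,0],
  [0,0,0,0],
  [0,0,0,0],
])

```text
t: 6.1
ee_pos: [0.5186, 0.3273, 0.0955]
orientation: [0.702, -0.702, -0.087, 0.086]
force: [-0.6, 0.1, 0.4]
width: 0.0
```

```bash
python3 - <<'E'
from h import *
st=r.read_state(); im,d=vision.snapshot("wrist"); np.savez("w6.npz",im=im,d=d,p=st["ee_pos"],o=st["orientation"])
print(1000*w2m(st["ee_pos"]),st["t"])
c,W=cam("wrist",st); u,v=w2px(c,W,m2w([.004,.118,.04])).astype(int);u0=u-35;v0=v-25;print(u0,v0)
save("w6.png",im)
save("w6d.png",cv2.resize(im[v0:v0+50,u0:u0+70],None,fx=11,fy=11,interpolation=cv2.INTER_LINEAR))
E
```

```text
[70.91713955 62.09385335 73.52624275] 6.1
384 98
```

View pics/w6d.png

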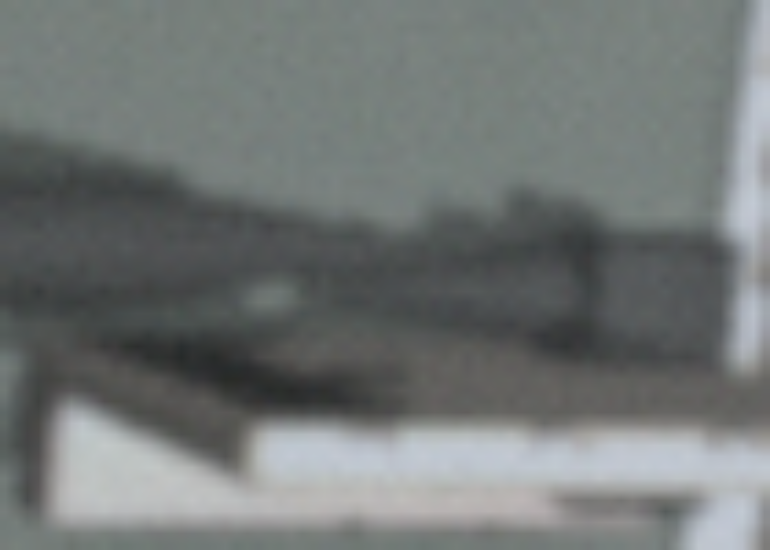

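```bash
cat >> roundv.py <<'E'
w6=("w6.npz",{'p':(417.6,119.7),'m':(415.6,123.7),'c':(405.8,137)})
E
python3 - <<'E'
from fit2 import *; from roundv import *
fit([w2,w3,w5,w6],1); fit([w2,w3,w6],1)
need([0.0005,.062,.066])
E
```

```text
marker [  3.41 118.88  27.22] +- [0.27 0.17 0.36] z0 54.91 t [ 1.9  1.2 -0.3] yaw 2.4 cr [-2.5  0.3  3.4] ct [-0.4 -0.1  0. ] rms px 0.45
marker [  3.3  118.91  27.42] +- [0.3  0.19 0.38] z0 54.99 t [ 2.2  1.3 -0.3] yaw 6.5 cr [-3.2 -1.6  2. ] ct [-0.7 -0.1  0.6] rms px 0.46
t 6.15 ee mount mm [69.24791074 62.05636465 73.37744896] tooly [ 1.77029543e-04  3.43911937e-04 -9.99999925e-01] roll needed(tool y) 0.0002484709222891901 F [-0.80989979  0.55263615 -0.40464118]
shift in ALIGNED tool axes (x,y,z) mm [-6.87479107e+01  7.37744896e+00 -5.63646483e-02]
shift in current tool axes mm [-6.87498031e+01  7.35989284e+00 -4.14221066e-02] q6 0.2148882692262042
```

Request:
apply_moves([
  [-0.034,0,0,0],
  [-0.034,0,0,0],
  [0,0.006,0,0],
  [0,0.004,0,0],
  [0,0,0,0],
  [0,0,0,0],
  [0,0,0,0],
  [0,0,0,0],
])

```text
t: 6.82
ee_pos: [0.4521, 0.3107, 0.0857]
orientation: [0.702, -0.702, -0.087, 0.086]
force: [1.5, -1.2, -1.2]
width: -0.0002
```

```bash
python3 - <<'E'
from h import *
need([0.001,.0615,.06])
st=r.read_state(); im,d=vision.snapshot("wrist"); np.savez("w7.npz",im=im,d=d,p=st["ee_pos"],o=st["orientation"])
save("w7d.png",cv2.resize(im[235:290,375:445],None,fx=11,fy=11,interpolation=cv2.INTER_LINEAR))
need([0.001,.0615,.06])
E
```

```text
t 6.8167 ee mount mm [ 2.26453087 62.06657985 63.65154848] tooly [ 1.64038768e-03  8.84897903e-04 -9.99998263e-01] roll needed(tool y) 2.4561931923905433e-05 F [ 1.54766103 -1.19141003 -1.15779964]
shift in ALIGNED tool axes (x,y,z) mm [-1.26453087  3.65154848 -0.56657985]
shift in current tool axes mm [-1.27113738  3.64899733 -0.56823022] q6 0.2415413761486878
t 6.8667 ee mount mm [ 2.0479188  62.0489602  63.50851285] tooly [ 1.25829565e-03  7.69898628e-04 -9.99998912e-01] roll needed(tool y) 6.542380115659441e-05 F [-0.39981225  0.85220957 -0.44090294]
shift in ALIGNED tool axes (x,y,z) mm [-1.0479188   3.50851285 -0.5489602 ]
shift in current tool axes mm [-1.05289168  3.50679161 -0.55044096] q6 0.2415205184275011
```

View pics/w7d.png

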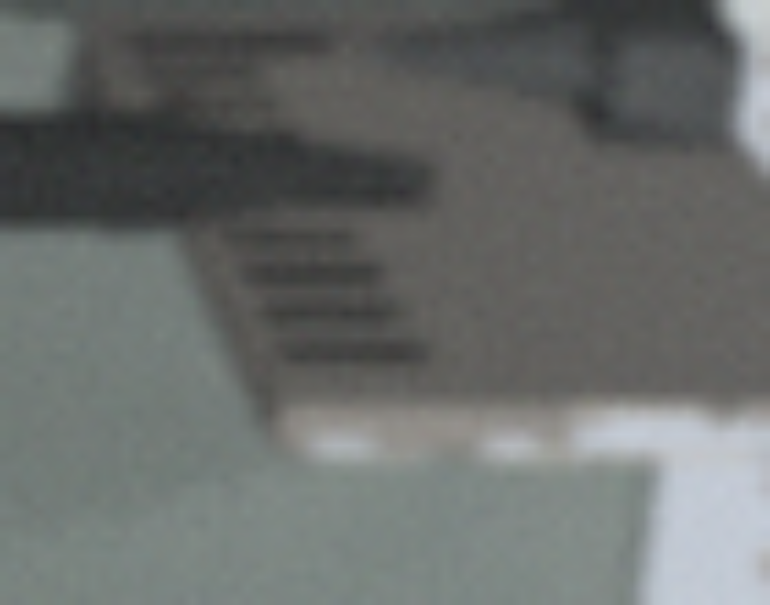

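Request:
apply_moves([
  [-0.001,0.002,-0.0005,0],
  [0,0.003,0,0],
  [0,0.003,0,0],
  [0,0.003,0,0],
  [0,0.003,0,0],
  [0,0,0,0],
  [0,0,0,0],
  [0,0,0,0],
])

```text
t: 7.53
ee_pos: [0.4502, 0.31, 0.0716]
orientation: [0.702, -0.701, -0.087, 0.086]
force: [-1.2, -0.3, 7.0]
width: 0.0001
```

```bash
python3 - <<'E'
from h import *
need([0.001,.0615,.048])
st=r.read_state(); im,d=vision.snapshot("wrist"); np.savez("w8.npz",im=im,d=d,p=st["ee_pos"],o=st["orientation"])
save("w8.png",im)
save("w8d.png",cv2.resize(im[225:290,375:445],None,fx=9,fy=9,interpolation=cv2.INTER_LINEAR))
E
```

```text
t 7.5333 ee mount mm [ 0.28501181 61.89879364 49.56314554] tooly [ 7.28770350e-04  1.32985328e-03 -9.99998850e-01] roll needed(tool y) 0.0005892129055951045 F [-1.17156633 -0.29977294  7.02608653]
shift in ALIGNED tool axes (x,y,z) mm [ 0.71498819  1.56314554 -0.39879364]
shift in current tool axes mm [ 0.71314254  1.56343571 -0.40095504] q6 0.24108033495042916
```

View pics/w8d.png

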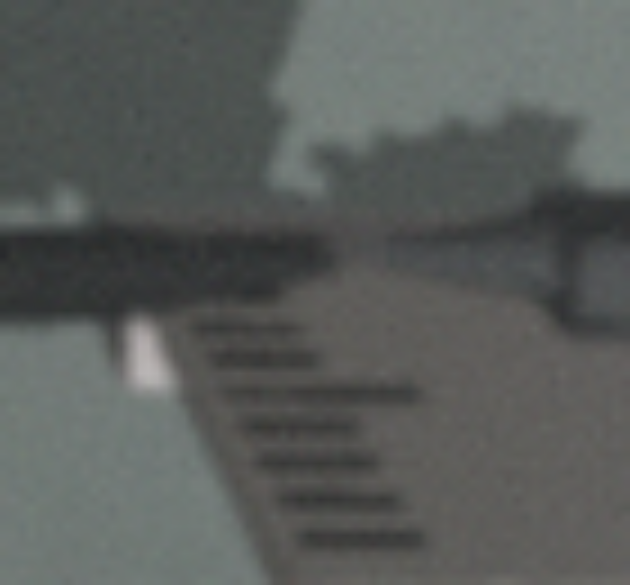

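```bash
cat >> roundv.py <<'E'
w7=("w7.npz",{'p':(413.8,251.4),'m':(409.5,239.1),g(0):(413.5,266.5),g(1):(410.6,263.1),g(2):(409.1,259.4),g(3):(406.4,256.2),g(9,True):(404.5,238.5)})
w8=("w8.npz",{'q8':(411.8,252.9),'m':(416.2,251.9),g(0):(421.7,284.6),g(1):(419,280.1),g(2):(416.5,275.9),g(3):(414.2,271.9),g(4,True):(421,268.2),g(5):(409.9,264.3),g(6):(407.9,261)})
E
cat > fit3.py <<'E'
from h import *
from scipy.optimize import least_squares
ZP=45.
def tip(th,s):
    a=np.array([60,0,ZP]); ax=np.array([1,1,0])/2**.5  # round: axis thru (60,0),(0,-60)
    p=np.array([0,115,49.])-a; p=R.from_rotvec(-ax*th*1).apply(p)
    q=p+a; q[1]*=s; return q
assert tip(.1,1)[2]<49
def fit(views, s, sig=0.4, nq=(), mprior=1.5):
    cams=[]
    for v in views:
        z=np.load(v[0]); M=np.eye(4); M[:3,:3]=rot(z["o"]); M[:3,3]=z["p"]; cams.append(M)
    c=vision.calibration("wrist"); T=np.array(c["tool_from_camera"]); nv=len(views); nt=len(nq)
    def split(x):
        return dict(t=x[:3],yaw=x[3],m=x[4:7],z0=x[7],ys=x[8],yl=x[9],cr=x[10:13],ct=x[13:16],vr=x[16:16+3*nv].reshape(nv,3),th=dict(zip(nq,x[16+3*nv:])))
    def model(x):
        P=split(x); out=[]
        Ry=R.from_rotvec([0,0,P["yaw"]/1000]).as_matrix()
        Tc=T.copy(); Tc[:3,:3]=T[:3,:3]@R.from_rotvec(P["cr"]/1000).as_matrix(); Tc[:3,3]+=P["ct"]/1000
        for i,v in enumerate(views):
            W=cams[i]@Tc; W[:3,:3]=W[:3,:3]@R.from_rotvec(P["vr"][i]/1000).as_matrix()
            for f,px in v[1].items():
                sg=sig
                if f=='p': p=[0,s*115,49]
                elif f=='m': p=P["m"]*[1,s,1]
                elif f=='c': p=[7,s*105,60]
                elif f[0]=='q': p=tip(P["th"][f],s)
                else: p=[7,s*(P["yl"] if f[2] else P["ys"]),P["z0"]-4*f[1]]
                w=C+RM@Ry@(np.array(p)/1000)+P["t"]/1000
                out+=list((w2px(c,W,w)-np.array(px))/sg)
        n=len(out)
        out+=list(P["t"]/3)+[P["yaw"]/10]+list(P["cr"]/6)+list(P["ct"]/1.5)+list((P["vr"]/2).ravel())
        out+=[(P["m"][0]-MX)/mprior,(P["m"][1]-118)/1.0]
        return np.array(out),n
    x0=np.zeros(16+3*nv+nt); x0[4:10]=[2,118,30,55,114,118.7]; x0[16+3*nv:]=.12
    s_=least_squares(lambda x:model(x)[0],x0); cov=np.linalg.pinv(s_.jac.T@s_.jac); P=split(s_.x); sd=np.sqrt(np.diag(cov))
    res,n=model(s_.x)
    print("marker",P["m"].round(2),"+-",sd[4:7].round(2),"z0",P["z0"].round(2),"t",P["t"].round(1),"yaw",P["yaw"].round(1),"rms px",(res[:n].std()*sig).round(2))
    for k in nq: print(k,"th",P["th"][k].round(4),"+-",sd[16+3*nv+nq.index(k)].round(4),"tip",tip(P["th"][k],s).round(2), "target th", round((49-P["m"][2])/124,4))
    return P
MX=0.
E
python3 - <<'E'
import fit3; from fit3 import *; from roundv import *
fit([w2,w3,w5,w7,w8],1,nq=['q8']); fit([w2,w3,w5,w6,w7,w8],1,nq=['q8'])
fit3.MX=3.4;fit([w2,w3,w5,w6,w7,w8],1,nq=['q8'])
E
```

```text
marker [  3.14 118.72  27.28] +- [0.35 0.19 0.46] z0 54.73 t [ 0.6  1.6 -0.2] yaw -5.9 rms px 0.29
q8 th 0.1267 +- 0.0038 tip [  0.34 114.66  33.33] target th 0.1751
marker [  3.29 118.98  27.26] +- [0.24 0.16 0.35] z0 54.79 t [ 1.8  1.2 -0.3] yaw -0.2 rms px 0.41
q8 th 0.1248 +- 0.0037 tip [  0.33 114.67  33.57] target th 0.1753
marker [  3.38 119.02  27.15] +- [0.24 0.16 0.35] z0 54.8 t [ 1.9  1.2 -0.3] yaw 0.3 rms px 0.41
q8 th 0.1247 +- 0.0037 tip [  0.33 114.67  33.57] target th 0.1762
```

Request:
apply_moves([
  [0,0.002,0,0],
  [0,0.0015,0,0],
  [0,0,0,0],
  [0,0,0,0],
  [0,0,0,0],
])

```text
t: 8.0
ee_pos: [0.4503, 0.3101, 0.0683]
orientation: [0.702, -0.701, -0.087, 0.086]
force: [-1.1, 0.2, 7.4]
width: -0.0
```

```bash
python3 - <<'E'
from h import *
need([0.001,.0615,.0454])
st=r.read_state(); im,d=vision.snapshot("wrist"); np.savez("w9.npz",im=im,d=d,p=st["ee_pos"],o=st["orientation"])
save("w9d.png",cv2.resize(im[225:290,375:445],None,fx=9,fy=9,interpolation=cv2.INTER_LINEAR))
im,d=vision.snapshot("scene"); np.savez("s9.npz",im=im,d=d)
save("s9.png",np.vstack([cv2.resize(im[190:240,270:340],None,fx=8,fy=8,interpolation=cv2.INTER_CUBIC)]))
need([0.001,.0615,.0454])
E
```

```text
t 8.0 ee mount mm [ 0.38018669 61.92512663 46.27550328] tooly [ 9.92810097e-04  1.44330589e-03 -9.99998466e-01] roll needed(tool y) 0.00057991582404604 F [-1.123246    0.24000307  7.35813206]
shift in ALIGNED tool axes (x,y,z) mm [ 0.61981331  0.87550328 -0.42512663]
shift in current tool axes mm [ 0.61841593  0.87582285 -0.42650119] q6 0.24110795828838835
t 8.1 ee mount mm [ 0.37338003 61.93174757 46.28402447] tooly [ 9.79569894e-04  1.44433873e-03 -9.99998477e-01] roll needed(tool y) 0.0006377530842858192 F [-2.48795617  0.33698865  7.93536055]
shift in ALIGNED tool axes (x,y,z) mm [ 0.62661997  0.88402447 -0.43174757]
shift in current tool axes mm [ 0.62519363  0.88433559 -0.43317584] q6 0.2410609106520345
```

View pics/w9d.png

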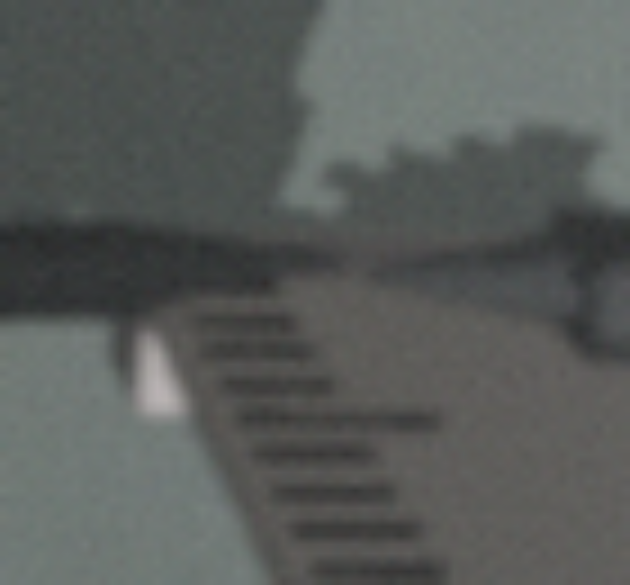

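View pics/s9.png

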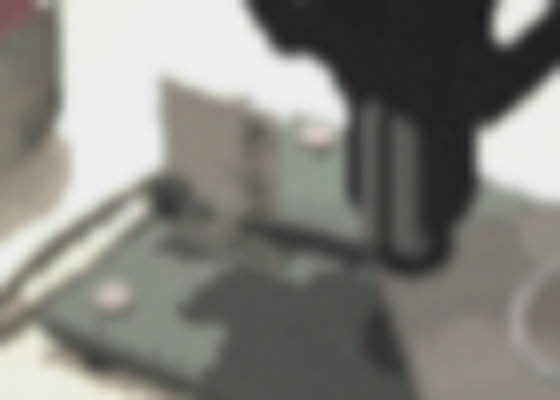

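```bash
cat >> roundv.py <<'E'
w9=("w9.npz",{'q9':(412.9,253.2),'m':(415.1,254.3),g(0):(423.8,287.7),g(1):(421.2,283.4),g(2):(418.2,279.3),g(3):(416.2,275.1),g(4,True):(423.2,271.3),g(5):(411.2,267.3),g(6):(409,263.7),g(7):(407.1,260.3)})
E
python3 - <<'E'
import fit3; from fit3 import *; from roundv import *
fit3.MX=3
for zp in (45,49,40):
    fit3.ZP=zp
    fit([w2,w3,w5,w6,w7,w8,w9],1,nq=['q8','q9'])
fit([w2,w3,w5,w7,w8,w9],1,nq=['q8','q9'])
E
```

```text
marker [  3.39 118.84  27.09] +- [0.23 0.16 0.34] z0 54.83 t [ 1.7  1.1 -0.3] yaw -0.5 rms px 0.44
q8 th 0.1248 +- 0.0037 tip [  0.33 114.67  33.57] target th 0.1767
q9 th 0.1396 +- 0.0037 tip [  0.46 114.54  31.74] target th 0.1767
marker [  3.43 118.73  27.11] +- [0.23 0.16 0.34] z0 54.91 t [ 1.7  1.2 -0.2] yaw -0.5 rms px 0.47
q8 th 0.125 +- 0.0037 tip [  0.68 114.32  33.57] target th 0.1765
q9 th 0.1391 +- 0.0037 tip [  0.85 114.15  31.84] target th 0.1765
marker [  3.34 118.98  27.07] +- [0.23 0.16 0.34] z0 54.76 t [ 1.7  1.  -0.3] yaw -0.2 rms px 0.44
q8 th 0.1234 +- 0.0037 tip [ -0.12 115.12  33.71] target th 0.1768
q9 th 0.1391 +- 0.0036 tip [-4.0000e-02  1.1504e+02  3.1750e+01] target th 0.1768
marker [  3.26 118.76  27.  ] +- [0.32 0.18 0.44] z0 54.68 t [ 0.6  1.4 -0.3] yaw -5.6 rms px 0.34
q8 th 0.1255 +- 0.0037 tip [-1.1000e-01  1.1511e+02  3.3440e+01] target th 0.1774
q9 th 0.1412 +- 0.0037 tip [-2.0000e-02  1.1502e+02  3.1500e+01] target th 0.1774
```

```bash
cat > plane.py <<'E'
from h import *
def cloud(f):
    z=np.load(f); c,W=cam("wrist",{"orientation":z["o"],"ee_pos":z["p"]}); d=z["d"]
    v,u=np.mgrid[0:400,0:640]; P=np.stack([(u-c["cx"])/c["fx"]*d,(v-c["cy"])/c["fy"]*d,d,np.ones_like(d)],-1)
    Q=(P@W.T)[...,:3]; M=(Q-C)@RM*1000; return M[d>0.05]
def pl(P,it=6,th=2.0):
    m=np.ones(len(P),bool)
    for _ in range(it):
        A=np.c_[P[m,:2],np.ones(m.sum())]; k=np.linalg.lstsq(A,P[m,2],rcond=None)[0]
        rr=P[:,2]-np.c_[P[:,:2],np.ones(len(P))]@k; m=abs(rr)<max(th,2*np.median(abs(rr)))if _<2 else abs(rr)<th
    return k,m.sum(),rr[m].std()
def run(f,s=1):
    M=cloud(f); x,y,z=M.T
    rr=np.hypot(x,y)
    sel=(abs(x)+abs(y)<66)&(rr>31)&(z>25)&(z<58)&(np.hypot(x,y-s*60)>26)&(np.hypot(x,y+s*60)>16)
    k,n,sd=pl(M[sel]); 
    sel2=(x>-34)&(x<70)&(abs(y)<140)&(abs(z-14)<5)&(abs(x)+abs(y)>80); k2,n2,sd2=pl(M[sel2])
    out=[k,n,sd,k2,n2,sd2]
    g=k[:2]-k2[:2]
    # heights at axis / pads relative to base
    h=lambda xx,yy:(k@[xx,yy,1]-k2@[xx,yy,1])
    print(f,"plate slope",k[:2].round(4),"n",n,"sd",sd.round(2),"base slope",k2[:2].round(4),k2[2].round(2),n2,sd2.round(2),"| rel tilt: mag",np.hypot(*g).round(4),"pivot h",h(60,0).round(2),"round h",h(0,60).round(2),"square h",h(0,-60).round(2))
E
python3 - <<'E'
from plane import *
for f in ["w5","w6","w7","w8","w9"]: run(f+".npz")
E
```

```text
w5.npz plate slope [-0.0013 -0.0003] n 11572 sd 0.58 base slope [ 0.0004 -0.0001] 13.76 20636 0.61 | rel tilt: mag 0.0017 pivot h 38.96 round h 39.04 square h 39.07
w6.npz plate slope [-0.0009 -0.0002] n 17988 sd 0.65 base slope [0.0006 0.    ] 13.71 33719 0.65 | rel tilt: mag 0.0016 pivot h 38.98 round h 39.06 square h 39.08
w7.npz plate slope [-0.0008  0.0001] n 12750 sd 0.58 base slope [ 0.0003 -0.0001] 13.75 21714 0.61 | rel tilt: mag 0.0011 pivot h 38.98 round h 39.06 square h 39.04
w8.npz plate slope [ 0.0828 -0.0852] n 13644 sd 0.62 base slope [ 0.0008 -0.0001] 13.75 21300 0.6 | rel tilt: mag 0.1182 pivot h 38.99 round h 28.96 square h 39.17
w9.npz plate slope [ 0.1099 -0.113 ] n 14093 sd 0.64 base slope [ 0.0004 -0.    ] 13.74 21110 0.6 | rel tilt: mag 0.1573 pivot h 38.97 round h 25.62 square h 39.17
```

```bash
python3 - <<'E'
import fit3; from fit3 import *; from roundv import *; from plane import *
import fit3
fit3.MX=3
def cl(f):
    z=np.load(f); c,W=cam("wrist",{"orientation":z["o"],"ee_pos":z["p"]}); d=z["d"]
    v,u=np.mgrid[0:400,0:640]; P=np.stack([(u-c["cx"])/c["fx"]*d,(v-c["cy"])/c["fy"]*d,d,np.ones_like(d)],-1)
    return ((P@W.T)[...,:3]-C)@RM*1000
np.set_printoptions(linewidth=200,suppress=True,precision=1)
# points in front of scale face
for f in ["w2","w3","w5","w7","w8","w9"]:
    M=cl(f+".npz").reshape(-1,3); x,y,z=M.T
    face=(y>112)&(y<136)&(z>34)&(z<57)&(x>2)&(x<13); print(f,"face x med",np.median(x[face]),face.sum(),end=" ")
    s=(y>118)&(y<150)&(x<np.median(x[face])-2.5)&(x>-12)&(z>18)&(z<40)
    for a,b in [(118,121),(121,124),(124,127),(127,130),(130,134),(134,140)]:
        k=s&(y>=a)&(y<b); print((a,k.sum(),x[k].mean().round(1),z[k].mean().round(1),z[k].min().round(1),z[k].max().round(1)) if k.sum() else "",end=" ")
    print()
E
```

```text
w2 face x med 9.073241928757344 2488 (118, np.int64(9), np.float64(5.2), np.float64(27.5), np.float64(26.5), np.float64(28.5)) (121, np.int64(34), np.float64(5.1), np.float64(27.6), np.float64(24.8), np.float64(29.1)) (124, np.int64(56), np.float64(4.6), np.float64(28.1), np.float64(25.8), np.float64(30.1)) (127, np.int64(66), np.float64(4.2), np.float64(28.4), np.float64(25.8), np.float64(30.7)) (130, np.int64(161), np.float64(3.7), np.float64(28.9), np.float64(22.8), np.float64(32.6)) (134, np.int64(209), np.float64(3.4), np.float64(28.9), np.float64(22.4), np.float64(32.9)) 
w3 face x med 9.06020990538287 2716 (118, np.int64(11), np.float64(5.3), np.float64(27.2), np.float64(26.5), np.float64(27.9)) (121, np.int64(34), np.float64(4.9), np.float64(27.5), np.float64(25.8), np.float64(28.9)) (124, np.int64(51), np.float64(4.7), np.float64(27.9), np.float64(26.2), np.float64(29.3)) (127, np.int64(73), np.float64(4.2), np.float64(28.3), np.float64(25.5), np.float64(30.5)) (130, np.int64(156), np.float64(3.6), np.float64(28.6), np.float64(23.0), np.float64(32.5)) (134, np.int64(205), np
[... 1699 characters left out ...]
(23.4), np.float64(32.6)) (134, np.int64(103), np.float64(3.2), np.float64(29.4), np.float64(22.9), np.float64(32.5)) 
w9 face x med 8.6292843136832 1116 (118, np.int64(10), np.float64(5.0), np.float64(27.1), np.float64(25.9), np.float64(27.8)) (121, np.int64(24), np.float64(4.6), np.float64(27.9), np.float64(26.6), np.float64(29.4)) (124, np.int64(37), np.float64(4.3), np.float64(28.3), np.float64(25.9), np.float64(30.5)) (127, np.int64(46), np.float64(4.0), np.float64(28.6), np.float64(25.6), np.float64(30.2)) (130, np.int64(99), np.float64(3.4), np.float64(29.2), np.float64(21.9), np.float64(32.3)) (134, np.int64(105), np.float64(3.1), np.float64(29.3), np.float64(22.4), np.float64(33.2))
```

```bash
python3 - <<'E'
from plane import *
for f in ["w2","w3","w5","w7","w8","w9"]:
    M=cloud(f+".npz"); x,y,z=M.T
    print(f,end=" ")
    for a,b in [(106,109),(109,112),(112,114),(114,116),(116,118)]:
        k=(y>=a)&(y<b)&(abs(x-1)<4)&(z>24)&(z<56)&(x<5.5); print((a,k.sum(),x[k].mean().round(1),z[k].mean().round(1),z[k].min().round(1),z[k].max().round(1)) if k.sum() else "",end=" ")
    print()
E
```

```text
w2 (106, np.int64(98), np.float64(0.9), np.float64(50.0), np.float64(47.5), np.float64(52.2)) (109, np.int64(71), np.float64(1.3), np.float64(49.6), np.float64(47.3), np.float64(51.5)) (112, np.int64(35), np.float64(1.3), np.float64(49.6), np.float64(47.8), np.float64(50.8)) (114, np.int64(21), np.float64(1.5), np.float64(49.5), np.float64(48.6), np.float64(50.7)) (116, np.int64(4), np.float64(1.8), np.float64(49.1), np.float64(48.7), np.float64(50.2)) 
w3 (106, np.int64(95), np.float64(0.8), np.float64(49.9), np.float64(46.8), np.float64(52.0)) (109, np.int64(68), np.float64(1.0), np.float64(49.6), np.float64(47.7), np.float64(51.4)) (112, np.int64(28), np.float64(1.6), np.float64(49.2), np.float64(47.8), np.float64(50.9)) (114, np.int64(21), np.float64(1.8), np.float64(49.0), np.float64(47.3), np.float64(50.3)) (116, np.int64(4), np.float64(1.9), np.float64(48.9), np.float64(48.4), np.float64(49.6)) 
w5 (106, np.int64(35), np.float64(0.8), np.float64(50.3), np.float64(47.8), np.float64(51.7)) (109, np.int64(27), np.float64(1.1), np.float64(49.7), np.float64(48.0), np.float64(51.0))
[... 586 characters left out ...]
(1.4), np.float64(36.1), np.float64(33.9), np.float64(37.7)) (109, np.int64(26), np.float64(1.7), np.float64(35.6), np.float64(33.5), np.float64(36.4)) (112, np.int64(11), np.float64(1.7), np.float64(35.1), np.float64(34.3), np.float64(35.7)) (114, np.int64(5), np.float64(2.2), np.float64(34.3), np.float64(33.0), np.float64(34.9))  
w9 (106, np.int64(35), np.float64(1.8), np.float64(31.6), np.float64(29.4), np.float64(33.1)) (109, np.int64(22), np.float64(2.1), np.float64(30.9), np.float64(29.4), np.float64(32.2)) (112, np.int64(10), np.float64(2.3), np.float64(30.5), np.float64(29.1), np.float64(31.7)) (114, np.int64(3), np.float64(2.5), np.float64(29.7), np.float64(29.4), np.float64(30.0))
```

Request:
apply_moves([
  [0,0.001,0,0],
  [0,0.0007,0,0],
  [0,0,0,0],
  [0,0,0,0],
])

```text
t: 8.43
ee_pos: [0.4503, 0.3101, 0.0667]
orientation: [0.702, -0.701, -0.087, 0.086]
force: [-1.3, 0.6, 7.9]
width: -0.0004
```

```bash
python3 - <<'E'
from plane import *
need([0.001,.0615,.0446])
st=r.read_state(); im,d=vision.snapshot("wrist"); np.savez("w10.npz",im=im,d=d,p=st["ee_pos"],o=st["orientation"])
run("w10.npz")
M=cloud("w10.npz"); x,y,z=M.T
for a,b in [(112,114),(114,116)]:
    k=(y>=a)&(y<b)&(abs(x-1)<4)&(z>22)&(z<56)&(x<5.5); print(a,k.sum(),z[k].mean())
k=(y>118)&(y<121)&(x<6.2)&(x>-12)&(z>18)&(z<40); print("m",k.sum(),z[k].mean(),x[k].mean())
save("w10d.png",cv2.resize(im[225:290,375:445],None,fx=9,fy=9,interpolation=cv2.INTER_LINEAR))
E
```

```text
t 8.4333 ee mount mm [ 0.43616953 61.91066037 44.66422768] tooly [ 0.00114962  0.00145458 -0.99999828] roll needed(tool y) 0.0005911622472098976 F [-1.32148067  0.55330941  7.89024909]
shift in ALIGNED tool axes (x,y,z) mm [ 0.56383047  0.06422768 -0.41066037]
shift in current tool axes mm [ 0.56349267  0.06459019 -0.41106697] q6 0.24108234441868495
w10.npz plate slope [ 0.1242 -0.1266] n 14293 sd 0.64 base slope [ 0.0004 -0.    ] 13.72 20964 0.6 | rel tilt: mag 0.177 pivot h 39.05 round h 24.03 square h 39.21
112 8 27.809941452562448
114 3 27.37560431601551
m 10 27.431422629799403 5.000392287005797
```

View pics/w10d.png

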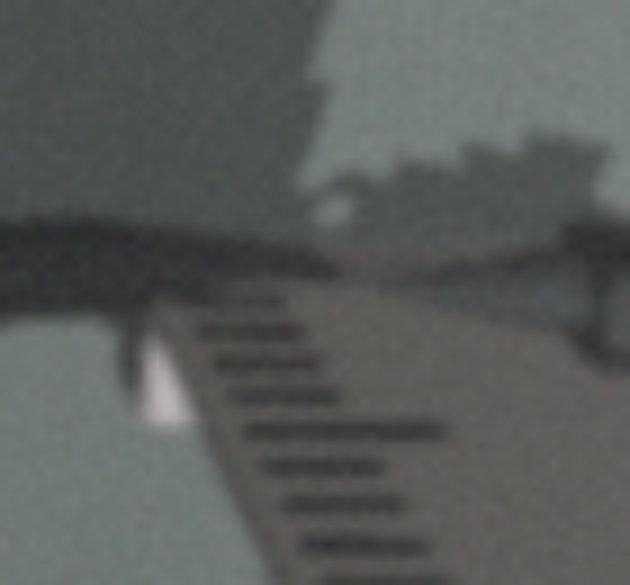

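Request:
apply_moves([
  [0,0,0,0],
  [0,0,0,0],
  [0,0,0,0],
  [0,0,0,0],
  [0,0,0,0],
  [0,0,0,0],
])

```text
t: 8.98
ee_pos: [0.4504, 0.3101, 0.0667]
orientation: [0.702, -0.701, -0.087, 0.086]
force: [-2.2, 1.1, 8.3]
width: 0.0001
```

Request:
apply_moves([
  [0,0,0,0],
  [0,0,0,0],
  [0,0,0,0],
  [0,0,0,0],
  [0,0,0,0],
  [0,0,0,0],
])

```text
t: 9.48
ee_pos: [0.4503, 0.3101, 0.0667]
orientation: [0.702, -0.701, -0.087, 0.086]
force: [-2.5, 0.8, 7.8]
width: 0.0001
```

Request:
apply_moves([
  [0,-0.004,0,0],
  [0,-0.004,0,0],
  [0,-0.004,0,0],
  [0,-0.004,0,0],
  [0,-0.005,0,0],
  [0,-0.006,0,0],
  [0,-0.006,0,0],
  [0,0,0,0],
])

```text
t: 10.15
ee_pos: [0.4504, 0.3097, 0.1]
orientation: [0.702, -0.702, -0.087, 0.086]
force: [0.6, 0.5, 0.1]
width: 0.0003
```

```bash
python3 - <<'E'
from plane import *
st=r.read_state(); im,d=vision.snapshot("wrist"); np.savez("w11.npz",im=im,d=d,p=st["ee_pos"],o=st["orientation"]); save("w11.png",im)
run("w11.npz"); need([-.045,-.03,.075])
E
```

```text
w11.npz plate slope [-0.0008  0.0001] n 11481 sd 0.59 base slope [ 0.0003 -0.0001] 13.74 20482 0.62 | rel tilt: mag 0.0011 pivot h 38.99 round h 39.07 square h 39.05
t 10.2 ee mount mm [ 0.34201012 61.47148488 77.48458614] tooly [ 1.03062152e-03  5.53918695e-04 -9.99999315e-01] roll needed(tool y) 0.00027865640524549207 F [-0.83671178  0.31180586 -0.17095928]
shift in ALIGNED tool axes (x,y,z) mm [-45.34201012   2.48458614 -91.47148488]
shift in current tool axes mm [-45.37028642   2.40685737 -91.45954157] q6 0.24107449287136318
```

View pics/w11.png

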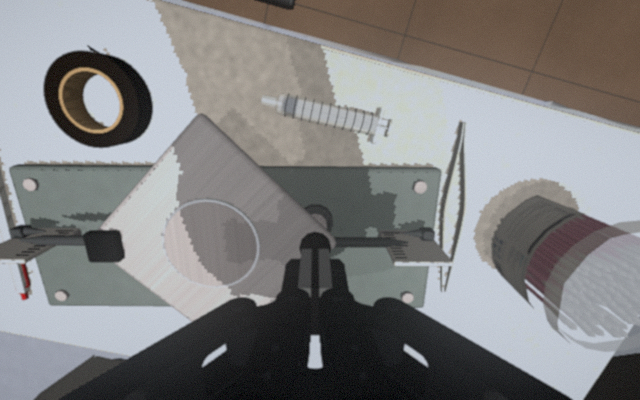

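Request:
apply_moves([
  [-0.015,0,-0.032,0],
  [-0.015,0,-0.032,0],
  [-0.015,0.003,-0.032,0],
  [0,0,0,0],
  [0,0,0,0],
  [0,0,0,0],
])

```text
t: 10.7
ee_pos: [0.4298, 0.2056, 0.0959]
orientation: [0.702, -0.702, -0.086, 0.086]
force: [0.1, 0.9, 0.6]
width: 0.0001
```

```bash
cat > mk.py <<'E'
from plane import *
def shot(n):
    st=r.read_state(); im,d=vision.snapshot("wrist"); np.savez(n+".npz",im=im,d=d,p=st["ee_pos"],o=st["orientation"]); save(n+".png",im); return im
def marks(f,s=-1,fx=None):
    M=cloud(f+".npz")*[1,s,1]; x,y,z=M.T
    face=(y>110)&(y<136)&(z>36)&(z<57)&(x>2)&(x<13); fx=np.median(x[face]) if face.sum()>50 else 8.7
    print(f,"facex",fx.round(2),face.sum())
    k0=(x<fx-2.5)&(x>-9)&(z>16)&(z<40)&(y<150)
    for a,b in [(115,117),(117,119),(118,121),(121,124),(124,127),(127,130),(130,134),(134,140)]:
        k=k0&(y>=a)&(y<b); print("  m",a,k.sum(),*( (x[k].mean().round(1),z[k].mean().round(2),z[k].min().round(1),z[k].max().round(1)) if k.sum() else ()),end="")
    print()
    for a,b in [(106,109),(109,112),(112,114),(114,116),(116,118)]:
        k=(y>=a)&(y<b)&(abs(x-1)<4)&(z>20)&(z<56)&(x<fx-2.7); print("  p",a,k.sum(),*((x[k].mean().round(1),z[k].mean().round(2)) if k.sum() else ()),end="")
    print()
E
python3 - <<'E'
from mk import *
im=shot("v1"); run("v1.npz"); marks("v1"); need([.001,-.059,.065])
M=cloud("v1.npz"); x,y,z=M.T
k=(abs(z-60)<2.0)&(np.hypot(x,y+60)<16); print("sq pad",k.sum(),M[k].min(0),M[k].max(0),M[k].mean(0))
E
```

```text
v1.npz plate slope [-0.0008 -0.0003] n 4586 sd 0.57 base slope [ 0.0008 -0.0001] 13.76 14048 0.6 | rel tilt: mag 0.0016 pivot h 38.97 round h 39.05 square h 39.08
v1 facex 6.94 784
  m 115 1 3.8 27.5 27.5 27.5  m 117 7 3.2 27.7 27.0 28.3  m 118 14 3.2 27.67 26.6 28.9  m 121 25 2.7 28.34 25.7 29.7  m 124 30 2.4 28.6 25.2 30.2  m 127 50 1.9 28.9 23.5 32.7  m 130 70 1.3 29.43 23.1 33.0  m 134 44 1.4 29.29 23.2 32.4
  p 106 25 -0.6 49.78  p 109 16 -0.4 49.58  p 112 6 -0.1 49.06  p 114 0  p 116 5 3.2 27.66
t 10.75 ee mount mm [-44.30826    -34.07058534  74.02743693] tooly [ 9.07019867e-04  7.90357209e-04 -9.99999276e-01] roll needed(tool y) 0.000718417940149596 F [ 0.1225145   0.50558996 -0.37054605]
shift in ALIGNED tool axes (x,y,z) mm [ 45.30826      9.02743693 -24.92941466]
shift in current tool axes mm [ 45.28063549   9.06234763 -24.96691136] q6 0.06780779951904799Traceback (most recent call last):
  File "<stdin>", line 4, in <module>
    return umr_minimum(a, axis, None, out, keepdims, initial, where)
ValueError: zero-size array to reduction operation minimum which has no identity
```

View pics/v1.png

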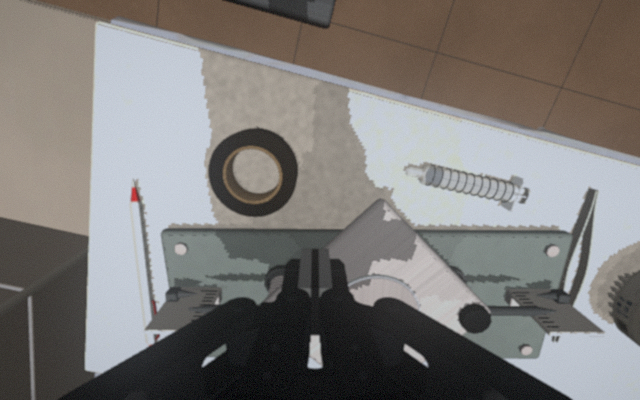

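Request:
apply_moves([
  [0.022,0,-0.0125,0],
  [0.022,0,-0.0125,0],
  [0,0.005,0,0],
  [0,0.004,0,0],
  [0,0,0,0],
  [0,0,0,0],
  [0,0,0,0],
])

```text
t: 11.33
ee_pos: [0.4772, 0.1923, 0.0866]
orientation: [0.702, -0.702, -0.086, 0.087]
force: [0.6, 0.3, 0.4]
width: -0.0002
```

```bash
python3 - <<'E'
from mk import *
im=shot("v2"); run("v2.npz",-1); marks("v2"); im=shot("v3"); run("v3.npz",-1); marks("v3"); need([0,-.059,.06])
save("v2d.png",cv2.resize(im[225:290,180:260],None,fx=9,fy=9,interpolation=cv2.INTER_LINEAR))
E
```

```text
v2.npz plate slope [-0.0007  0.0002] n 11651 sd 0.59 base slope [0.0005 0.    ] 13.75 20774 0.61 | rel tilt: mag 0.0013 pivot h 38.99 round h 39.07 square h 39.06
v2 facex 6.99 814
  m 115 1 3.4 27.67 27.7 27.7  m 117 9 3.4 27.87 27.0 28.8  m 118 20 3.2 28.06 26.8 29.6  m 121 26 2.9 28.43 26.9 30.0  m 124 34 2.4 28.79 26.1 30.3  m 127 60 2.0 29.15 22.5 32.1  m 130 77 1.5 29.69 23.4 32.8  m 134 47 1.6 29.71 22.8 32.6
  p 106 29 -0.4 49.67  p 109 22 -0.4 49.85  p 112 6 -0.2 49.34  p 114 0  p 116 3 3.2 27.75
v3.npz plate slope [-0.0011 -0.    ] n 11663 sd 0.58 base slope [ 0.0004 -0.    ] 13.76 20786 0.61 | rel tilt: mag 0.0015 pivot h 38.97 round h 39.06 square h 39.06
v3 facex 7.03 813
  m 115 1 3.2 27.55 27.5 27.5  m 117 9 3.4 27.8 26.6 29.3  m 118 14 3.3 27.68 26.5 29.3  m 121 27 2.9 28.48 26.8 30.3  m 124 32 2.4 28.71 25.9 30.8  m 127 57 1.9 29.31 22.7 32.9  m 130 74 1.6 29.8 23.7 32.6  m 134 44 1.5 29.86 23.8 32.5
  p 106 31 -0.5 49.92  p 109 20 -0.3 49.55  p 112 4 -0.4 49.9  p 114 1 0.8 47.0  p 116 5 3.5 27.71
t 11.4333 ee mount mm [ -1.61289401 -59.10070436  64.94801507] tooly [-2.40394482e-04  9.44606080e-05 -9.99999967e-01] roll needed(tool y) 0.0011707457176459712 F [ 0.02863493  0.2002475  -0.10235816]
shift in ALIGNED tool axes (x,y,z) mm [1.61289401 4.94801507 0.10070436]
shift in current tool axes mm [1.61405058 4.94769078 0.09807302] q6 0.01311229689755957
```

View pics/v2.png

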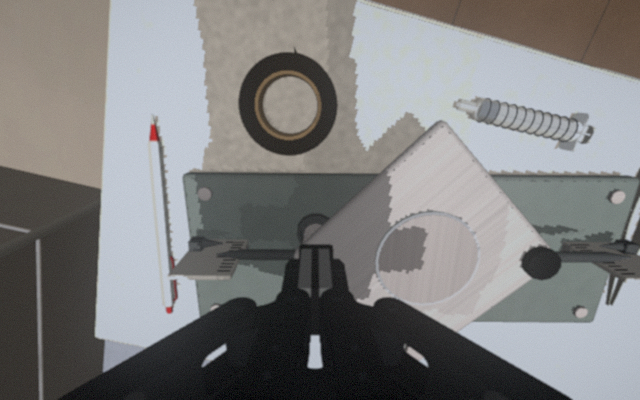

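Request:
apply_moves([
  [0.0016,0.002,0,0],
  [0,0.003,0,0],
  [0,0.004,0,0],
  [0,0.004,0,0],
  [0,0.004,0,0],
  [0,0.001,0,0],
  [0,0,0,0],
  [0,0,0,0],
])

```text
t: 12.1
ee_pos: [0.4801, 0.1919, 0.0693]
orientation: [-0.702, 0.702, 0.087, -0.086]
force: [-1.4, -2.4, 6.9]
width: -0.0001
```

```bash
python3 - <<'E'
from mk import *
im=shot("v4"); run("v4.npz",-1); marks("v4"); need([0,-.059,.0447])
save("v4d.png",cv2.resize(im[225:290,180:260],None,fx=9,fy=9,interpolation=cv2.INTER_LINEAR))
E
```

```text
v4.npz plate slope [0.105  0.1045] n 13943 sd 0.63 base slope [0.0005 0.0001] 13.75 21647 0.6 | rel tilt: mag 0.1477 pivot h 38.86 round h 38.85 square h 26.33
v4 facex 7.0 1083
  m 115 1 3.7 27.34 27.3 27.3  m 117 9 3.3 27.8 26.7 28.8  m 118 22 3.0 28.14 26.9 30.0  m 121 31 2.9 28.45 26.2 30.1  m 124 42 2.4 28.86 26.1 30.8  m 127 67 1.9 29.36 23.7 32.9  m 130 100 1.5 29.53 22.5 32.8  m 134 56 1.5 29.64 22.7 33.1
  p 106 24 0.5 32.4  p 109 17 0.6 31.63  p 112 3 1.0 31.09  p 114 0  p 116 5 3.3 27.55
t 12.15 ee mount mm [  0.71237198 -59.96079937  47.31554828] tooly [ 8.66619157e-04 -4.28376392e-04 -9.99999533e-01] roll needed(tool y) 9.82830882101382e-06 F [-1.55922436 -2.2008347   7.59248064]
shift in ALIGNED tool axes (x,y,z) mm [-0.71237198  2.61554828  0.96079937]
shift in current tool axes mm [-0.71428977  2.61442093  0.9624424 ] q6 0.013009960229707455
```

View pics/v4d.png

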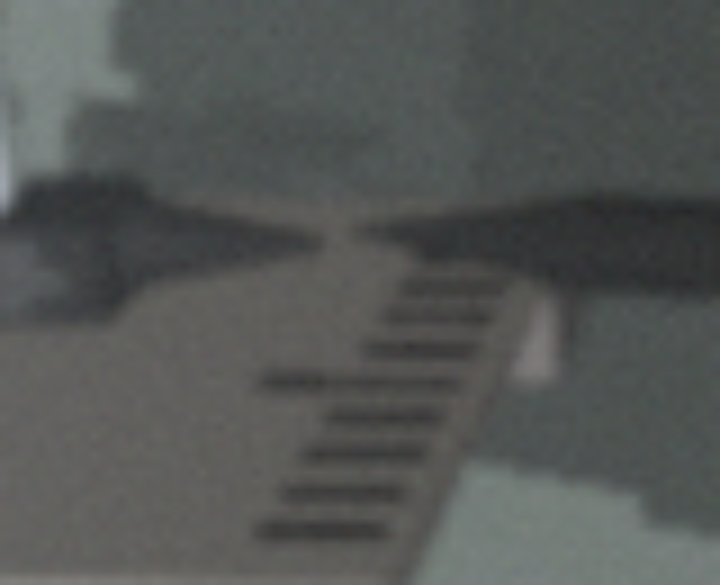

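Request:
apply_moves([
  [0,0.001,0,0],
  [0,0.001,0,0],
  [0,0.0005,0,0],
  [0,0,0,0],
  [0,0,0,0],
])

```text
t: 12.57
ee_pos: [0.4802, 0.1919, 0.067]
orientation: [-0.702, 0.702, 0.087, -0.086]
force: [-1.5, -1.5, 7.4]
width: -0.0003
```

```bash
python3 - <<'E'
from mk import *
im=shot("v5"); run("v5.npz",-1); marks("v5"); need([0,-.059,.0447])
b=np.load("w10.npz")["im"][225:290,375:445]
save("v5d.png",np.hstack([cv2.resize(x,None,fx=5,fy=5,interpolation=cv2.INTER_LINEAR) for x in (im[225:290,180:260],b)]))
E
```

```text
v5.npz plate slope [0.1249 0.1244] n 14228 sd 0.64 base slope [0.0007 0.    ] 13.74 21525 0.6 | rel tilt: mag 0.1758 pivot h 38.84 round h 38.85 square h 23.92
v5 facex 6.95 1151
  m 115 1 3.5 26.74 26.7 26.7  m 117 10 3.2 27.94 26.5 29.0  m 118 20 3.1 28.07 26.9 29.4  m 121 36 2.7 28.37 26.1 30.6  m 124 43 2.3 28.69 26.6 30.4  m 127 73 1.9 29.36 23.2 33.2  m 130 94 1.3 29.79 23.7 33.0  m 134 57 1.5 29.65 23.1 33.4
  p 106 23 0.7 29.12  p 109 15 1.1 27.96  p 112 2 1.0 27.44  p 114 0  p 116 5 3.5 27.32
t 12.6167 ee mount mm [  0.83302468 -59.9513431   45.00144751] tooly [ 1.16452501e-03 -3.06974317e-04 -9.99999275e-01] roll needed(tool y) 8.989117708857464e-06 F [-2.63942126 -1.2204258   8.03341381]
shift in ALIGNED tool axes (x,y,z) mm [-0.83302468  0.30144751  0.9513431 ]
shift in current tool axes mm [-0.8333338   0.30001624  0.9515248 ] q6 0.013001085129237153
```

View pics/v5d.png

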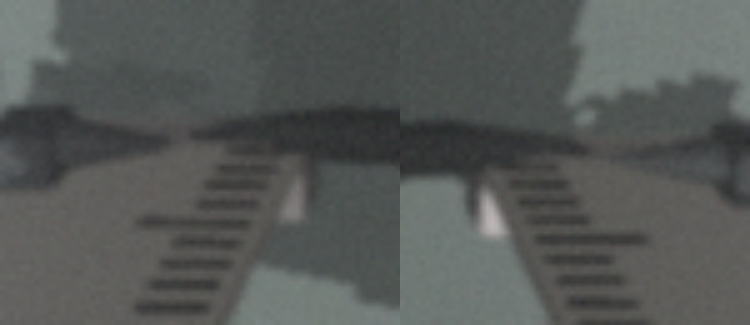

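Request:
apply_moves([
  [0,0,0,0],
  [0,0,0,0],
  [0,0,0,0],
  [0,0,0,0],
  [0,0,0,0],
  [0,0,0,0],
])

```text
t: 13.12
ee_pos: [0.4802, 0.1919, 0.067]
orientation: [-0.702, 0.702, 0.087, -0.086]
force: [-2.7, -2.8, 8.3]
width: 0.0
```

Request:
apply_moves([
  [0,0,0,0],
  [0,0,0,0],
  [0,0,0,0],
  [0,0,0,0],
  [0,0,0,0],
  [0,0,0,0],
])

```text
t: 13.62
ee_pos: [0.4802, 0.1919, 0.067]
orientation: [-0.702, 0.702, 0.087, -0.086]
force: [-2.0, -1.2, 7.8]
width: 0.0
```

Request:
apply_moves([
  [0,-0.004,0,0],
  [0,-0.004,0,0],
  [0,-0.004,0,0],
  [0,-0.004,0,0],
  [0,-0.01,0,0],
  [0,-0.015,0,0],
  [0,-0.02,0,0],
  [0,-0.02,0,0],
])

```text
t: 14.28
ee_pos: [0.4789, 0.192, 0.1477]
orientation: [-0.702, 0.702, 0.086, -0.087]
force: [0.6, -0.2, 0.2]
width: -0.0001
```

Request:
apply_moves([
  [-0.02,-0.01,0.02,0],
  [-0.02,0,0.02,0],
  [0,0,0,0],
  [0,0,0,0],
  [0,0,0,0],
  [0,0,0,0],
])

```text
t: 14.78
ee_pos: [0.4319, 0.221, 0.1572]
orientation: [-0.702, 0.702, 0.086, -0.086]
force: [0.3, -0.0, -0.2]
width: 0.0002
```

```bash
python3 - <<'E'
from mk import *
im=shot("v6"); run("v6.npz",-1); need([0,0,.1])
im,d=vision.snapshot("top"); a=np.load("top0i.npy")
save("end.png",np.vstack([cv2.resize(x[140:250,200:440],None,fx=2.6,fy=2.6) for x in (a,im)]))
E
```

```text
v6.npz plate slope [-0.0013  0.0005] n 4807 sd 0.62 base slope [0.0005 0.0001] 13.76 13503 0.63 | rel tilt: mag 0.0019 pivot h 38.95 round h 39.09 square h 39.03
t 14.8333 ee mount mm [-39.0145402  -20.10980315 135.13737174] tooly [-1.58742798e-05 -1.47116180e-04 -9.99999989e-01] roll needed(tool y) -0.0004913826584957981 F [0.08399763 0.12092786 0.19226602]
shift in ALIGNED tool axes (x,y,z) mm [39.0145402  35.13737174 20.10980315]
shift in current tool axes mm [39.00644576 35.1325862  20.13385205] q6 0.09766900622019489
```

View pics/end.png

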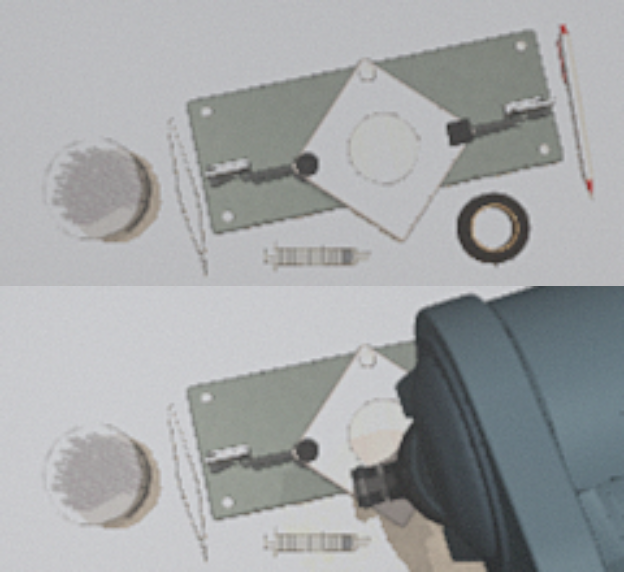

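View pics/v6.png

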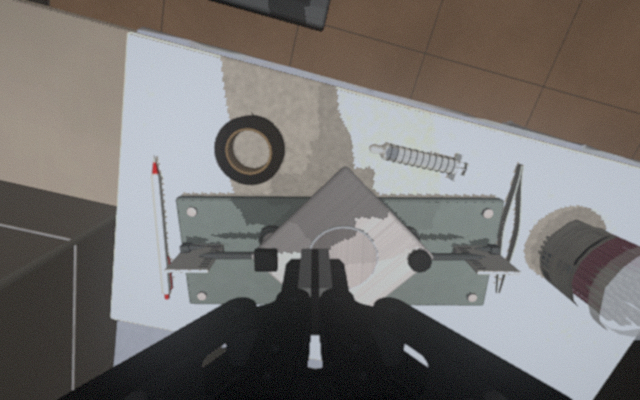

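The plate is level again, nothing has moved, and the arm is clear, so I'm handing the job in.

```bash
python3 -c "
from bench import close_job; print(close_job())"
```

```text
the job is handed in; nothing more can be done
None
```

I pressed the round pad and then the square pad with closed fingertips until each pointer was level with its marker. I held each for about 1.2–1.4 s, let it spring back, and handed the job in at about 14.9 s of the 43 s.

| | Round pad | Square pad |
|---|---|---|
| Plate tilt while held (from wrist depth) | 0.175 rad | 0.174 rad |
| Pointer height above the board | about 27.4 mm | about 27.5 mm |
| Marker height above the board | about 27.4 mm | about 27.5 mm |
| Press force | about 8 N | about 8 N |

- **After release:** the plate read level each time, within the 2 mrad the depth fit also shows at rest, and the wrist force was about zero with the fingers clear.
- **Final pictures:** the mount, markers and other objects looked where they started. In the last top view the arm hid the square-pad end, so I judged that end from the wrist picture alone.
- **Checks that disagreed:** early readings of the round marker's height by pixel position ran from 30.6 to about 33 mm, because I first took the marker to be in line with the pointer. It actually sits about 3.4 mm deeper. Pixel readings of the pointer tip while pressed were also off by up to 2 mm. I relied on the depth readings instead, which I trust to about 0.5 mm.
- **Not available:** the joint values of the mount could not be read through the interface, so the tilts come only from the depth pictures.

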